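# Dress the herb-stall counter

### The arm

A 7-joint arm with a two-finger parallel gripper is mounted at the origin on the work surface. World frame = base frame: x ahead of the robot, y to its left, z up, the work surface at z = 0. Lengths are in m, angles in degrees, forces in N, time in s.
With the tool pointing down it reaches from about 0.425 to 0.875 m from the base axis. Payload 4.7 kg.
Tool frame: the origin (TCP) lies between the finger pads; the fingertips stand 8 mm ahead of it and the grasp point (between the pads) lies 11 mm behind it; z points along the fingers, y is the line along which they close (so a half turn about z gives the same grasp; the last joint's range is limited). The gripper opens to 87 mm and grips with 3 to 60 N. Pads are 19 mm wide; open, the fingers measure 117 mm over their backs; the gripper's body (75 mm by 190 mm) begins 51 mm behind the grasp point.
Start: joints at [-62.905, 18.392, -4.016, 83.108, 1.295, 78.541, -3.26], TCP at [0.288, 0.583, 0.193] pointing down, gripper open.
Joint ranges: [-163.93, 163.93], [-17.29, 119.83], [-79.2, 71.16], [3.27, 140.29], [-89.18, 269.18], [5.43, 117.66], [-154.24, 154.24]. Speed limits (degrees/s): [147.25, 147.25, 180, 180, 180, 180, 180].

### API

Orientations are given as [roll, pitch, yaw] about the fixed x, y, z axes, in that order (R = Rz(yaw) Ry(pitch) Rx(roll)).
In Python, from cell import env, viewer gives the robot as it stands. The module is installed in compiled form; this text tells all that it offers.
- The arm moves only by the tool arm_command, never from a script. Its argument "series" is a list of rows, each a list of 2 entries, a list of its own where there are three numbers: the shift along the tool's x, y, z in mm, then the turn about the tool's z in rad. A call has exactly 5 rows; each row is the pose to reach, as a shift and turn from the pose commanded when the call began, along the tool's axes at that moment; what a row does not reach only later rows make up. A row lasts 1/10 s, in which the tool goes at most 50 mm and 8.59 degrees, less where a joint would pass 70% of its speed; a pose out of reach is approached as far as the arm can. A call with a gripper value outside its range is refused whole. "grip" is the gripper command: -1 is fully open, 1 is shut, values between are in proportion, set as the call begins (left out, the last holds). The fingers move at their own pace and stop on an object; "grip_force" is the grip in N (left out, the last holds). Time passes only in rows, so rows that repeat a pose let the fingers close, or fill a call up. It gives the time, the measured TCP pose, the force, the opening and the grip force at its end, in the units of the state.
- env.get_obs(): the state, without advancing time (a new reading comes with each control period).
- viewer.read_camera(name): name is "scene" or "top"; returns (picture, depth): 384x512x3 uint8, blue, green, red; 384x512 float32, m along the optical axis (not along the pixel's ray), 0 where there is no reading.
- viewer.calibration(name): a dict with "K" (3x3 intrinsics, pixels), "dist" ([k1, k2, p1, p2, k3] as OpenCV has them; the pictures are not rectified), "T" (4x4, takes a point from camera to world coordinates). Camera axes: x right, y up, looking along -z (the intrinsics and any distortion apply to the point x, -y, -z); pixel columns grow to the right and rows downward; lengths in m; the calibration is good to about 2 mm. A picture is of the moment at which its call begins. calibration takes no time and is no camera call.
- env.sign_off(): hands the job in; it is judged then, once.
The state is a dict: "time_s": time; "qpos": joint angles; "joint_velocities": joint speeds; "effort": joint torques, N m; "tool_pos": TCP position; "tool_rot": TCP orientation; "force": force on the tool from outside, world axes, zero at the start; "wrist_torque": the same for the moment, N m; "grip_width": finger opening in m; "grasp_force": force on a finger pad.
Only numpy, scipy, OpenCV 4.12 (cv2) and the standard library are available. Lean on these libraries where they do the work, as an engineer would, in place of code of your own. Each camera call takes 0.05 s, during which the arm holds its last target. There are 200 camera calls.

### The job

Open the stall's counter display: take the wooden lid off the white crock and lay it on the cork mat, then stand every honey dipper from the wooden block in the crock, foot down, each leaning against the blue stretch of the rim. Hang every price tent that is out astride the steel rail, hanging straight, and leave the other goods on the counter and the crock standing as they are.

Things in the scene. Friction and masses are not known exactly. Their poses are not given: they have to be found in the camera images.
- crock: White ceramic utensil crock standing loose on the counter (0.9 kg), round, outside diameter 100 mm, wall 5 mm, 125 mm tall, inner floor 8 mm above its underside. Origin: centre of its underside; z up; its +x axis points to the middle of the blue stretch of its rim, which spans 50 degrees to either side of +x. At the start the lid lies on it.
- lid_knob (a point): Round light-wood lid (disc 106 mm diameter, 8 mm thick, with a 76 mm diameter, 8 mm deep plug below it that fits loosely in the crock) with a dark knob 24 mm in diameter and 22 mm tall on top; 0.12 kg. This point: on the axis in the middle of the knob, 27 mm above the underside of the plug, 19 mm above the disc's underside and 11 mm below the knob's top. z up.
- mat_top (a point): Fixed round cork mat on the counter, 128 mm diameter, 4 mm thick. This point: centre of its top face.
- rack: Fixed dark-wood stock block, 50 x 176 x 60 mm tall, three round holes of 14 mm, 50 mm deep, in a row along its y axis 60 mm apart (the middle one at its centre). Origin: centre of its underside. The dippers stand loosely in the holes, heads up.
- rail_mid (a point): Fixed round steel bar, 16 mm diameter, horizontal, 340 mm long between two end posts; its axis is at the height of this point, about 150 mm above the counter. This point: middle of the bar on its axis; y runs along the bar, z up, x across it.
- dip1_head (a point): Wooden honey dipper 1 (may be absent): a 9 mm round stick with a grooved cylindrical head of 20 mm diameter and 36 mm length at the upper end, 190 mm long in all, 30 g. This point: centre of the head, on the stick's axis, 172 mm from the foot (18 mm below the top). Its z axis runs along the stick from foot to head.
- dip1_neck (a point): The point on the axis of dipper 1's stick 124 mm from its foot, about where it crosses the crock's rim when it leans inside.
- dip2_head (a point): Wooden honey dipper 2 (may be absent): a 9 mm round stick with a grooved cylindrical head of 20 mm diameter and 36 mm length at the upper end, 190 mm long in all, 30 g. This point: centre of the head, on the stick's axis, 172 mm from the foot (18 mm below the top). Its z axis runs along the stick from foot to head.
- dip2_neck (a point): The point on the axis of dipper 2's stick 124 mm from its foot, about where it crosses the crock's rim when it leans inside.
- dip3_head (a point): Wooden honey dipper 3 (may be absent): a 9 mm round stick with a grooved cylindrical head of 20 mm diameter and 36 mm length at the upper end, 190 mm long in all, 30 g. This point: centre of the head, on the stick's axis, 172 mm from the foot (18 mm below the top). Its z axis runs along the stick from foot to head.
- dip3_neck (a point): The point on the axis of dipper 3's stick 124 mm from its foot, about where it crosses the crock's rim when it leans inside.
- tent1_tab (a point): Yellow price tent 1 (may be absent), 60 g: rigid folded 3 mm sheet, a roof open below, 54 mm wide along the ridge (y), feet 78 mm apart (x), ridge 54 mm up; on it a wooden grip tab 10 mm thick (x), 30 mm wide (y), top 78 mm above the feet. Stands on the counter at first. Point: mid tab, 66 mm above the feet, z up. Astride the bar the roof centres itself, point about 29 mm above the bar's axis.
- tent2_tab (a point): Red price tent 2 (may be absent), 60 g: rigid folded 3 mm sheet, a roof open below, 54 mm wide along the ridge (y), feet 78 mm apart (x), ridge 54 mm up; on it a wooden grip tab 10 mm thick (x), 30 mm wide (y), top 78 mm above the feet. Stands on the counter at first. Point: mid tab, 66 mm above the feet, z up. Astride the bar the roof centres itself, point about 29 mm above the bar's axis.
- tent3_tab (a point): Green price tent 3 (may be absent), 60 g: rigid folded 3 mm sheet, a roof open below, 54 mm wide along the ridge (y), feet 78 mm apart (x), ridge 54 mm up; on it a wooden grip tab 10 mm thick (x), 30 mm wide (y), top 78 mm above the feet. Stands on the counter at first. Point: mid tab, 66 mm above the feet, z up. Astride the bar the roof centres itself, point about 29 mm above the bar's axis.
- jar_green: Green herb jar, 52 mm diameter, 85 mm tall, between the tents and the rail. Not part of the job. Origin: centre of its underside.
- jar_white: White jar with red label, 60 mm diameter, 100 mm tall. Not part of the job. Origin: centre of its underside.
- bottle_amber: Amber glass bottle, 58 mm diameter, 170 mm tall. Not part of the job. Origin: centre of its underside.
- gourd: Terracotta drinking cup, 72 mm diameter, 85 mm tall, beyond the rail. Not part of the job. Origin: centre of its underside.
- tea_box: Green tea carton, 60 x 100 x 75 mm tall, beyond the rail. Not part of the job. Origin: centre of its underside.
- dropper: Small white dropper bottle with orange cap, 38 mm diameter, 75 mm tall. Not part of the job. Origin: centre of its underside.
There are look-alikes about, which are no part of the job. What is shaped like the part that bears dip1_head but black or purple is not meant. Leave any purple look-alike of the part that bears tent1_tab alone.

How it is judged (in metres and radians):
At the end, for the whole second after the job is handed in: Lid plug-down on the mat, centre within 40 mm. Each dipper foot down in the upright crock, at rest, its stick 20 mm or more from centre towards mid-blue at the rim. Each tent at rest astride the bar: tab within 20 mm of above it, 12-40 mm over its axis, 0.3 rad of upright and in line (horizontal distance between lid_knob and mat_top below 0.04 m and height (world z) of lid_knob below 0.045 m and angle between lid_knob's own z axis and vertical below 0.15 rad and angle between crock's own z axis and vertical below 0.1 rad and x of each of dip1_neck, dip2_neck, dip3_neck in the frame of crock above 0.02 m and horizontal distance between each of dip1_neck, dip2_neck, dip3_neck and crock below 0.052 m and z of dip1_neck in the frame of crock between 0.1 and 0.142 m and linear speed of each of dip1, dip2, dip3, tent1, tent2, tent3 below 0.03 m/s and z of dip2_neck in the frame of crock between 0.1 and 0.142 m and z of dip3_neck in the frame of crock between 0.1 and 0.142 m and x of tent1_tab in the frame of rail_mid between -0.02 and 0.02 m and y of tent1_tab in the frame of rail_mid between -0.15 and 0.15 m and z of tent1_tab in the frame of rail_mid between 0.012 and 0.04 m and angle between each of tent1_tab, tent2_tab, tent3_tab's own z axis and vertical below 0.3 rad and angle between the y axis of each of tent1_tab, tent2_tab, tent3_tab and the y axis of rail_mid, either way round below 0.3 rad and x of tent2_tab in the frame of rail_mid between -0.02 and 0.02 m and y of tent2_tab in the frame of rail_mid between -0.15 and 0.15 m and z of tent2_tab in the frame of rail_mid between 0.012 and 0.04 m and x of tent3_tab in the frame of rail_mid between -0.02 and 0.02 m and y of tent3_tab in the frame of rail_mid between -0.15 and 0.15 m and z of tent3_tab in the frame of rail_mid between 0.012 and 0.04 m); the robot touches nothing.
It fails at once if another article on the counter was pushed more than 50 mm or knocked over (distance of any of jar_green, jar_white, bottle_amber, gourd, tea_box, dropper from where it was at the start of the episode above 0.05 m or angle between any of jar_green, jar_white, bottle_amber, gourd, tea_box, dropper's own z axis and vertical above 0.6 rad).
It fails at once if the crock was tipped over or pushed more than 60 mm (angle between crock's own z axis and vertical above 0.5 rad or distance of crock from where it was at the start of the episode above 0.06 m).
Of dip1, dip2, dip3 only 2 to 3 are there at a start; the rules pass over those that are not, and their reading is None.
Of tent1, tent2, tent3 only 2 to 3 are there at a start; the rules pass over those that are not, and their reading is None.
At some moment in a run one of tent1, tent2, tent3 may be knocked a few centimetres aside while the robot is not near it.
It also fails if it takes over 210 s, if anything falls off the work surface, if the arm or the gripper's body presses on something with over 40 N, if the wrist force passes 120 N, or if a joint passes its speed limit or range.

## Working session

There is one attempt and no reset: what is moved stays moved. The work goes in short steps, Python scripts to look and compute and a tool call to move; the robot and the scene stay as the last step left them, time stands still between calls to the robot, and variables do not carry over. Pictures are saved under pics/ and viewed, at most 14 in all, crops included, and the job is handed in when it is done.

Besides the shell and the picture viewer there is one more tool, called after "Request:" in YAML: its name, and indented under it one key for each argument. arm_command: Moves the arm, as the interface text tells. Its arguments: {"type":"object","properties":{"series":{"type":"array"},"grip":{"type":"number"},"grip_force":{"type":"number"}},"required":["series"]}

```bash
ls; mkdir -p pics; cat > h.py <<'E'
import numpy as np, cv2
from cell import env, viewer
def cloud(name):
    im,d=viewer.read_camera(name); c=viewer.calibration(name)
    K=np.array(c["K"]);D=np.array(c["dist"]);T=np.array(c["T"])
    h,w=d.shape
    uv=np.stack(np.meshgrid(np.arange(w),np.arange(h)),-1).reshape(-1,1,2).astype(np.float64)
    n=cv2.undistortPoints(uv,K,D).reshape(h,w,2)
    P=np.stack([n[...,0]*d,-n[...,1]*d,-d],-1)
    W=P@T[:3,:3].T+T[:3,3]
    W[d==0]=np.nan
    return im,d,W
E
python3 - <<'E'
from h import *
o=env.get_obs(); print(o)
for n in("scene","top"):
    im,d,W=cloud(n); cv2.imwrite(f"pics/{n}0.png",cv2.resize(im,(800,600),interpolation=cv2.INTER_CUBIC)); np.savez(f"{n}0.npz",im=im,W=W)
    print(n,np.array(viewer.calibration(n)["T"]).round(3).tolist(),np.array(viewer.calibration(n)["K"]).round(1).tolist())
E
```

```text
pics
{'time_s': 0.0, 'qpos': array([-62.90603601,  18.44080469,  -4.01711967,  83.17392232,
         1.29528798,  78.53874813,  -3.25917055]), 'joint_velocities': array([-0.05202658,  0.0011642 , -0.06599371, -0.04081511,  0.00300795,
       -0.07372766,  0.01001609]), 'effort': array([ 1.54780682e-04, -4.91289032e+01, -4.04086858e-01, -3.12533534e+01,
       -6.38471358e-02,  4.34034888e-02,  1.75777309e-04]), 'tool_pos': array([0.28762695, 0.58224023, 0.19195056]), 'tool_rot': array([-1.79891787e+02,  5.34918813e-03,  1.53718163e+02]), 'force': array([-0.00365544,  0.10942179, -0.06910153]), 'wrist_torque': array([-0.04202962, -0.01685444, -0.02127801]), 'grasp_force': 0.0, 'grip_width': 0.08752818323185158}
scene [[-0.846, -0.389, 0.363, 0.941], [0.532, -0.63, 0.565, 0.586], [0.009, 0.672, 0.741, 0.897], [0.0, 0.0, 0.0, 1.0]] [[356.1, 0.0, 253.2], [0.0, 356.1, 196.3], [0.0, 0.0, 1.0]]
top [[0.008, 0.992, -0.123, 0.351], [-1.0, 0.009, 0.005, 0.008], [0.006, 0.123, 0.992, 1.86], [0.0, 0.0, 0.0, 1.0]] [[465.4, 0.0, 251.7], [0.0, 465.4, 185.5], [0.0, 0.0, 1.0]]
```

View pics/scene0.png

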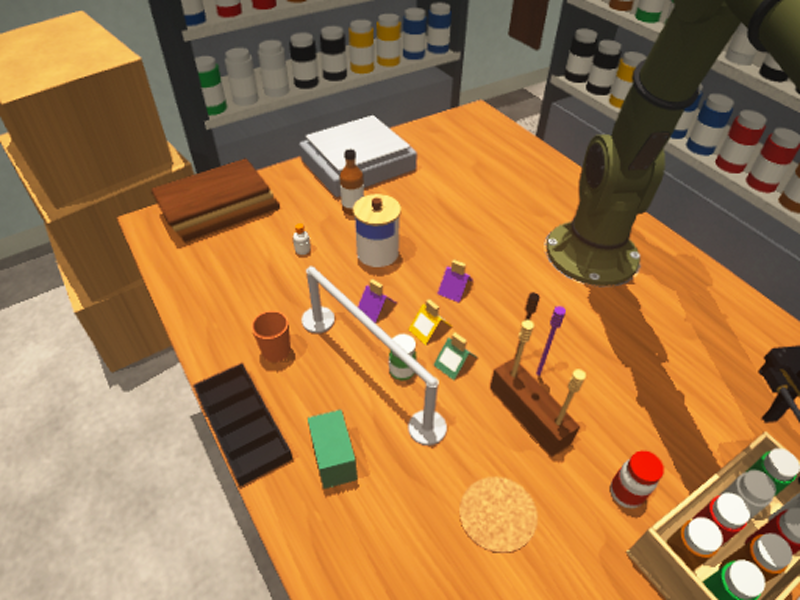

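View pics/top0.png

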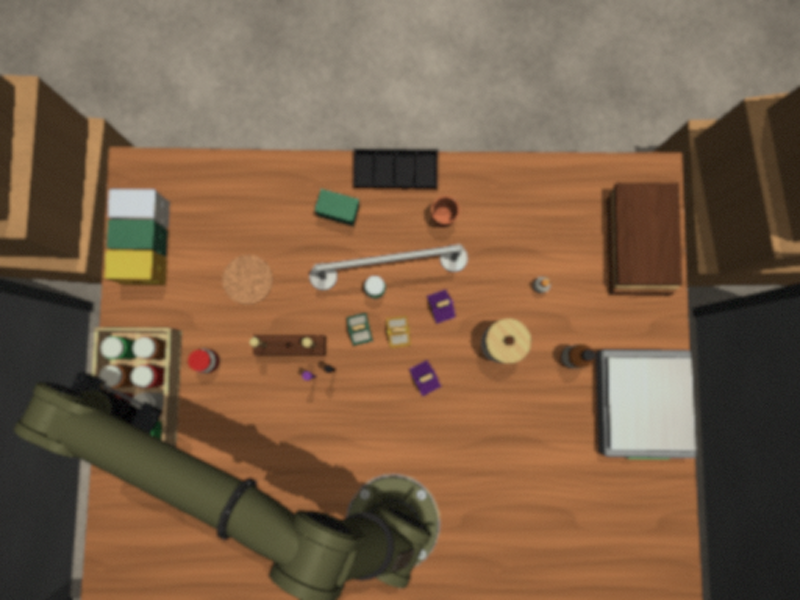

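The pictures show two light-wood dippers in the rack (scene view (525,335) and (577,378)). A black and a purple look-alike stand near the rack. The yellow (427,322) and green (453,356) tents are the real ones, and the two purple ones are look-alikes. The lidded crock is at (378,230), the mat at (498,513), and the rail runs from (313,272) to (432,382).

```bash
cat > m.py <<'E'
from h import *
S=np.load("scene0.npz");T=np.load("top0.npz")
def pts(A,box,zr):
    W=A["W"]; x,y,z=W[...,0],W[...,1],W[...,2]
    m=(x>box[0])&(x<box[1])&(y>box[2])&(y<box[3])&(z>zr[0])&(z<zr[1]); return m
for nm,A in(("S",S),("T",T)):
    W=A["W"]; hsv=cv2.cvtColor(A["im"],cv2.COLOR_BGR2HSV)
    b=(W[...,0]>.4)&(W[...,0]<.9)&(abs(W[...,1])<.5)
    m=b&(abs(W[...,2])<.02); print(nm,"table z",np.nanmedian(W[m][:,2]),W[m][:,2].std())
    mm=b&(W[...,2]>.012)
    n,l,st,c=cv2.connectedComponentsWithStats(mm.astype(np.uint8))
    for i in range(1,n):
        if st[i,4]<12: continue
        p=W[l==i]; print(i,"area",st[i,4],"px",c[i].round(),"min",p.min(0).round(3),"max",p.max(0).round(3),"mean",p.mean(0).round(3),"bgr",np.median(A["im"][l==i],0))
E
python3 m.py
```

```text
S table z 0.0003123138398227199 0.0031564235374653567
1 area 1531 px [237. 138.] min [ 0.4   -0.468  0.012] max [ 0.498 -0.215  0.174] mean [ 0.449 -0.296  0.097] bgr [108. 130. 151.]
2 area 154 px [192. 153.] min [ 0.576 -0.384  0.012] max [ 0.612 -0.35   0.077] mean [ 0.597 -0.363  0.044] bgr [113.5 140.  159. ]
3 area 1602 px [243. 214.] min [ 0.503 -0.165  0.012] max [0.673 0.197 0.161] mean [0.613 0.015 0.1  ] bgr [152. 134. 158.]
4 area 296 px [274. 204.] min [ 0.44  -0.037  0.012] max [0.507 0.021 0.08 ] mean [ 0.483 -0.005  0.04 ] bgr [ 64.5 201.5 246. ]
5 area 623 px [174. 214.] min [ 0.738 -0.159  0.012] max [ 0.809 -0.087  0.088] mean [ 0.773 -0.123  0.057] bgr [ 29.  62. 130.]
11 area 1832 px [344. 255.] min [0.407 0.172 0.012] max [0.462 0.35  0.202] mean [0.441 0.269 0.072] bgr [ 32.  69. 130.]
18 area 343 px [291. 226.] min [0.447 0.065 0.012] max [0.516 0.124 0.079] mean [0.489 0.094 0.04 ] bgr [103. 155. 159.]
19 area 574 px [163. 265.] min [ 0.846 -0.111  0.012] max [0.9   0.113 0.035] mean [0.869 0.007 0.024] bgr [27. 33. 48.]
20 area 1062 px [212. 286.] min [0.743
[... 1196 characters left out ...]
 [0.517 0.117 0.085] mean [0.479 0.086 0.037] bgr [101.5 128.  124.5]
178 area 216 px [254. 212.] min [ 0.438 -0.038  0.012] max [0.509 0.018 0.082] mean [ 0.473 -0.012  0.037] bgr [ 98.  141.5 164. ]
180 area 689 px [323. 218.] min [ 0.4   -0.343  0.012] max [ 0.498 -0.22   0.164] mean [ 0.447 -0.267  0.126] bgr [115. 172. 200.]
188 area 654 px [184. 220.] min [0.411 0.171 0.013] max [0.461 0.346 0.208] mean [0.435 0.256 0.07 ] bgr [36. 55. 88.]
191 area 214 px [370. 226.] min [ 0.4   -0.476  0.013] max [ 0.444 -0.424  0.18 ] mean [ 0.419 -0.441  0.112] bgr [36. 49. 68.]
192 area 111 px [130. 226.] min [0.4   0.435 0.013] max [0.426 0.488 0.108] mean [0.41  0.458 0.084] bgr [ 45.  56. 167.]
```

```bash
cat > m2.py <<'E'
from m import S,T,pts
from h import *
def rect(m,A,nm):
    p=A["W"][m]
    if len(p)<4: print(nm,len(p)); return
    q=(p[:,:2]*1000).astype(np.float32); r=cv2.minAreaRect(q)
    print(nm,len(p),"rect c",np.round(r[0],1),"size",np.round(r[1],1),"ang",round(r[2],1),"med",np.median(p,0).round(4),"zmax",p[:,2].max().round(4),"bgr",np.median(A["im"][m],0))
for n,A in(("S",S),("T",T)):
    print("==",n)
    rect(pts(A,(.38,.52,-.36,-.2),(.146,.18)),A,"knob")
    rect(pts(A,(.38,.52,-.36,-.2),(.125,.14)),A,"lid")
    rect(pts(A,(.38,.52,-.36,-.2),(.02,.11)),A,"crock")
    rect(pts(A,(.41,.53,-.05,.035),(.058,.09)),A,"ytab")
    rect(pts(A,(.41,.53,-.05,.035),(.005,.05)),A,"ybody")
    rect(pts(A,(.41,.53,.052,.135),(.058,.09)),A,"gtab")
    rect(pts(A,(.41,.53,.052,.135),(.005,.05)),A,"gbody")
    rect(pts(A,(.55,.63,.015,.085),(.02,.1)),A,"jarg")
    rect(pts(A,(.4,.48,.16,.36),(.02,.075)),A,"rack")
    rect(pts(A,(.4,.48,.16,.36),(.055,.065)),A,"racktop")
    for nm,a,b in(("dA",.17,.25),("dB",.28,.36)):
        for z in((.08,.12),(.12,.16),(.165,.21)): rect(pts(A,(.35,.5,a,b),z),A,nm+str(z))
    rect(pts(A,(.25,.42,.1,.3),(.1,.21)),A,"lookalike")
    m=pts(A,(.55,.72,-.18,.22),(.125,.18));p=A["W"][m]; rect(m,A,"rail")
    v=cv2.fitLine(p[:,:2].astype(np.float32),cv2.DIST_HUBER,0,.01,.01).ravel();print("line",v.round(4),np.degrees(np.arctan2(v[1],v[0])))
    W=A["W"];hsv=cv2.cvtColor(A["im"],cv2.COLOR_BGR2HSV)
    m=(W[...,0]>.48)&(W[...,0]<.75)&(W[...,1]>.25)&(W[...,1]<.5)&(W[...,2]>.0)&(hsv[...,1]<150)
    rect(m,A,"mat?")
    m=pts(A,(.36,.54,-.36,-.2),(.0,.15))&(abs(hsv[...,0].astype(int)-115)<15)&(hsv[...,1]>90); rect(m,A,"blue")
E
python3 m2.py | sed -n '/== S/,$p'; python3 - <<'E'
import cv2
a=cv2.imread('pics/scene0.png');
import numpy as np
from numpy import load
im=load('scene0.npz')['im']
cv2.imwrite('pics/crop1.png',cv2.resize(im[100:330,190:400],None,fx=2.6,fy=2.6,interpolation=cv2.INTER_CUBIC))
E
```

```text
== S
knob 33 rect c [ 446.2 -270.9] size [26.5 18.6] ang 86.4 med [ 0.4453 -0.2652  0.1539] zmax 0.1572 bgr [ 39.  76. 140.]
lid 459 rect c [ 443.3 -269.2] size [106.9 104.9] ang 38.0 med [ 0.4506 -0.2615  0.1329] zmax 0.1375 bgr [128. 232. 253.]
crock 510 rect c [ 459.8 -245.5] size [51.2 99.4] ang 58.5 med [ 0.4693 -0.2297  0.0661] zmax 0.1096 bgr [107. 126. 146.]
ytab 56 rect c [472.3  -7.7] size [10.3 28.9] ang 9.1 med [ 0.4747 -0.0058  0.0713] zmax 0.0798 bgr [ 52.5 111.  159. ]
ybody 258 rect c [480.8  -8.6] size [67.4 71.8] ang 21.5 med [ 0.4909 -0.0047  0.0275] zmax 0.05 bgr [ 48.5 204.  247. ]
gtab 62 rect c [477.4  90.5] size [12.3 29.9] ang 16.4 med [0.4798 0.0924 0.0724] zmax 0.0794 bgr [ 58.  123.  181.5]
gbody 294 rect c [480.8  90.4] size [70.1 56. ] ang 15.1 med [0.4956 0.0961 0.0282] zmax 0.05 bgr [111.  153.5 136. ]
jarg 268 rect c [582.3  54.4] size [48.6 48.8] ang 15.8 med [0.586  0.06   0.0617] zmax 0.0883 bgr [115.5 136.  151. ]
rack 1383 rect c [433.5 261.3] size [ 54.4 177. ] ang 1.0 med [0.4452 0.2707 0.0586] zmax 0.0745 bgr [ 30.  66. 125.]
racktop 917 rect 
[... 2706 characters left out ...]
.205 bgr [111.  105.5 131. ]
dB(0.08, 0.12) 5 rect c [434.7 315.4] size [2.3 8.3] ang 66.4 med [0.4341 0.3148 0.0963] zmax 0.1183 bgr [35. 53. 73.]
dB(0.12, 0.16) 1
dB(0.165, 0.21) 33 rect c [435.6 316.5] size [18.1 17.2] ang 0.4 med [0.4353 0.315  0.1995] zmax 0.2077 bgr [101. 152. 178.]
lookalike 59 rect c [368.5 174.5] size [18.7 70.4] ang 17.1 med [0.3678 0.1884 0.1886] zmax 0.1968 bgr [ 83.  64. 104.]
rail 421 rect c [638.8  15. ] size [ 20.2 358.1] ang 8.8 med [0.6385 0.0146 0.1557] zmax 0.1721 bgr [148. 159. 166.]
line [ 0.1477 -0.989   0.639   0.0137] -81.50486
mat? 732 rect c [615.4 372. ] size [239.2 267.4] ang 86.1 med [0.6074 0.3773 0.0045] zmax 0.0156 bgr [ 85. 125. 173.]
blue 0
```

View pics/crop1.png

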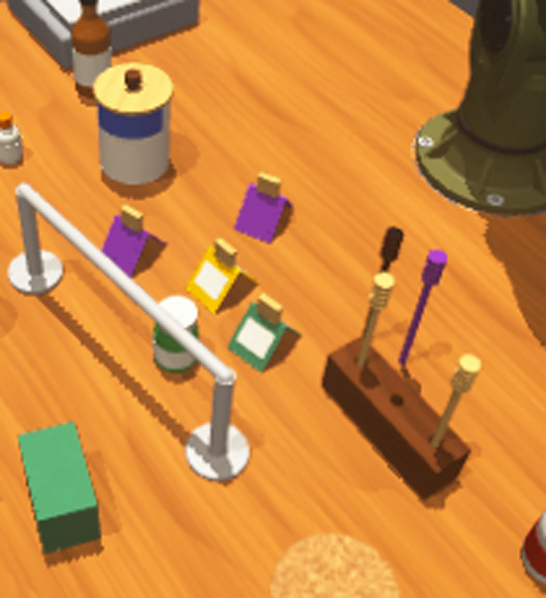

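The lid crop confirms the blue band on the crock's camera-facing side. The targets are clear, so I'll write a small helper that turns waypoints into tool shifts and find the mat centre.

```bash
cat > go.py <<'E'
import sys; from h import *
# args: x,y,z,yaw waypoints (m,deg) -> per-waypoint tool shift mm, turn rad, calls needed
def plan(wps,verbose=True):
    o=env.get_obs(); p=np.array(o["tool_pos"]); yaw=o["tool_rot"][2]
    print("t",round(o["time_s"],1),"pos",p.round(4),"yaw",round(yaw,1),"w",round(o["grip_width"],4),"F",np.round(o["force"],1))
    for w in wps:
        d=(np.array(w[:3])-p)*1000; c,s=np.cos(np.radians(yaw)),np.sin(np.radians(yaw))
        t=(w[3]-yaw+180)%360-180
        print([round(d[0]*c+d[1]*s),round(d[0]*s-d[1]*c),round(-d[2])],"turn",round(-np.radians(t),3),"calls",round(max(np.linalg.norm(d)/250,abs(t)/43),2))
        p=np.array(w[:3]);yaw=w[3]
if __name__=="__main__": plan([tuple(map(float,a.split(","))) for a in sys.argv[1:]])
E
python3 go.py .45,.4,.32,98.8 .5,.15,.32,98.8 .5,0,.32,98.8 .446,-.271,.25,98.8 .446,-.271,.146,98.8
python3 - <<'E'
from h import *
for n in("scene","top"):
    A=np.load(n+"0.npz");W=A["W"];im=A["im"].astype(int)
    b=(W[...,0]>.5)&(W[...,0]<.72)&(W[...,1]>.27)&(W[...,1]<.48)&(abs(W[...,2])<.02)
    hsv=cv2.cvtColor(A["im"],cv2.COLOR_BGR2HSV); sat=hsv[...,1].astype(int)
    thr,_=cv2.threshold(hsv[...,1][b].reshape(-1,1),0,255,cv2.THRESH_OTSU)
    m=cv2.morphologyEx((b&(sat<thr)).astype(np.uint8),cv2.MORPH_OPEN,np.ones((3,3)))
    m=cv2.morphologyEx(m,cv2.MORPH_CLOSE,np.ones((7,7)))
    k,l,st,c=cv2.connectedComponentsWithStats(m); i=1+np.argmax(st[1:,4]); q=W[l==i]
    print(n,thr,st[i,4],cv2.minAreaRect((q[:,:2]*1000).astype(np.float32)),np.mean(q,0))
A=np.load("scene0.npz");W=A["W"];hsv=cv2.cvtColor(A["im"],cv2.COLOR_BGR2HSV)
m=(W[...,0]>.36)&(W[...,0]<.54)&(W[...,1]>-.36)&(W[...,1]<-.2)&(W[...,2]<.13)&(W[...,2]>.08)
bl=m&(A["im"][...,0]>A["im"][...,2].astype(int)+20)
for nm,mm in(("band",m),("blue",bl)):
    q=W[mm]; a=np.degrees(np.arctan2(q[:,1]+.2705,q[:,0]-.446)); print(nm,len(q),np.percentile(a,[1,5,50,95,99]).round(),q[:,2].min())
E
```

```text
t 0.1 pos [0.2876 0.5823 0.1921] yaw 153.7 w 0.0869 F [ 0.1 -0.1  0.5]
[-226, -92, -128] turn 0.958 calls 1.28
[-255, 11, 0] turn -0.0 calls 1.02
[-148, -23, 0] turn -0.0 calls 0.6
[-260, -95, 70] turn -0.0 calls 1.14
[0, 0, 104] turn -0.0 calls 0.42
scene 176.0 1871 ((595.0224609375, 374.9998474121094), (114.1128921508789, 122.96955108642578), 31.517261505126953) [nan nan nan]
top 140.0 796 ((605.0279541015625, 375.8797302246094), (125.33454132080078, 127.21748352050781), 27.516246795654297) [0.60516971 0.37561516 0.00334441]
band 306 [-28.  -2.  61. 126. 140.] 0.08013504795753412
blue 192 [ -4.   5.  53.  98. 103.] 0.08700021439894245
```

Request:
arm_command:
  series:
    - [[0,0,-50],0]
    - [[-30,-20,-90],0.12]
    - [[-80,-40,-110],0.27]
    - [[-120,-55,-125],0.42]
    - [[-160,-70,-128],0.57]
  grip: -1

```text
time_s: 0.6
tool_pos: [0.4014, 0.4485, 0.3233]
tool_rot: [179.8, -0.1, 120.8]
force: [0.7, 1.8, 0.5]
grip_width: 0.0869
grasp_force: 0.0
```

```bash
python3 go.py .45,.4,.32,98.8 .5,.15,.32,98.8 .5,0,.32,98.8 .446,-.271,.25,98.8 .446,-.271,.146,98.8
```

```text
t 0.6 pos [0.4014 0.4485 0.3233] yaw 120.8 w 0.0869 F [0.7 1.8 0.5]
[-67, 17, 3] turn 0.383 calls 0.51
[-255, 11, 0] turn -0.0 calls 1.02
[-148, -23, 0] turn -0.0 calls 0.6
[-260, -95, 70] turn -0.0 calls 1.14
[0, 0, 104] turn -0.0 calls 0.42
```

Request:
arm_command:
  series:
    - [[-30,8,2],0.14]
    - [[-67,17,3],0.28]
    - [[-67,17,3],0.383]
    - [[-67,17,3],0.383]
    - [[-67,17,3],0.383]

```text
time_s: 1.1
tool_pos: [0.4485, 0.4013, 0.3177]
tool_rot: [-179.9, -0.0, 99.3]
force: [0.4, -0.4, 0.1]
grip_width: 0.0869
grasp_force: 0.0
```

Request:
arm_command:
  series:
    - [[-50,2,0],0]
    - [[-100,4,0],0]
    - [[-150,6,0],0]
    - [[-200,8,0],0]
    - [[-249,10,0],0]

```text
time_s: 1.6
tool_pos: [0.4983, 0.1557, 0.3182]
tool_rot: [180.0, -0.0, 99.4]
force: [0.4, -0.3, 0.2]
grip_width: 0.087
grasp_force: 0.0
```

Request:
arm_command:
  series:
    - [[-45,-6,0],0]
    - [[-90,-12,0],0]
    - [[-130,-18,0],0]
    - [[-154,-23,0],0]
    - [[-154,-23,0],0]

```text
time_s: 2.1
tool_pos: [0.5002, -0.0029, 0.3186]
tool_rot: [179.9, 0.0, 98.9]
force: [-0.1, -0.2, -0.3]
grip_width: 0.0867
grasp_force: 0.0
```

Request:
arm_command:
  series:
    - [[-45,-16,0],0]
    - [[-90,-32,10],0]
    - [[-135,-48,20],0]
    - [[-180,-64,30],0]
    - [[-220,-80,40],0]

```text
time_s: 2.6
tool_pos: [0.4567, -0.2292, 0.2778]
tool_rot: [179.9, -0.0, 99.4]
force: [0.5, 0.0, 0.3]
grip_width: 0.0872
grasp_force: 0.0
```

```bash
python3 go.py .446,-.271,.22,98.8 .446,-.271,.146,98.8
```

```text
t 2.6 pos [ 0.4567 -0.2292  0.2778] yaw 99.4 w 0.0872 F [0.5 0.  0.3]
[-39, -17, 58] turn 0.01 calls 0.29
[0, 0, 74] turn -0.0 calls 0.3
```

Request:
arm_command:
  series:
    - [[-20,-9,20],0]
    - [[-39,-17,58],0.01]
    - [[-39,-17,90],0.01]
    - [[-39,-17,120],0.01]
    - [[-39,-17,132],0.01]

```text
time_s: 3.1
tool_pos: [0.4451, -0.2676, 0.1431]
tool_rot: [-179.8, -0.1, 98.8]
force: [-0.6, -0.2, -0.2]
grip_width: 0.0871
grasp_force: 0.0
```

Request:
arm_command:
  series:
    - [[0,0,0],0]
    - [[0,0,0],0]
    - [[0,0,0],0]
    - [[0,0,0],0]
    - [[0,0,0],0]
  grip: 1
  grip_force: 25

```text
time_s: 3.6
tool_pos: [0.4463, -0.2707, 0.147]
tool_rot: [179.9, 0.0, 98.6]
force: [-0.3, -0.4, 0.1]
grip_width: 0.0549
grasp_force: 0.0
```

Request:
arm_command:
  series:
    - [[0,0,0],0]
    - [[0,0,0],0]
    - [[0,0,0],0]
    - [[0,0,-5],0]
    - [[0,0,-10],0]

```text
time_s: 4.1
tool_pos: [0.4456, -0.2706, 0.1564]
tool_rot: [-180.0, -0.0, 98.5]
force: [-0.5, 0.0, 0.6]
grip_width: 0.0152
grasp_force: 0.0
```

```bash
python3 go.py .446,-.271,.35,98.8 .5,0,.35,98.8 .6,.2,.35,98.8 .603,.376,.25,98.8 .603,.376,.035,98.8
```

```text
t 4.1 pos [ 0.4456 -0.2706  0.1564] yaw 98.5 w 0.0152 F [-0.5  0.   0.6]
[0, 0, -194] turn -0.005 calls 0.77
[260, 95, 0] turn -0.0 calls 1.11
[182, 129, 0] turn -0.0 calls 0.89
[173, 30, 100] turn -0.0 calls 0.81
[0, 0, 215] turn -0.0 calls 0.86
```

```bash
python3 - <<'E'
from h import *
im,d,W=cloud("scene"); print(env.get_obs()["grip_width"],env.get_obs()["tool_pos"])
cv2.imwrite("pics/c2.png",cv2.resize(im[60:200,170:310],None,fx=4,fy=4,interpolation=cv2.INTER_CUBIC))
E
```

```text
0.01064368113190742 [ 0.446263   -0.2708825   0.15737747]
```

View pics/c2.png

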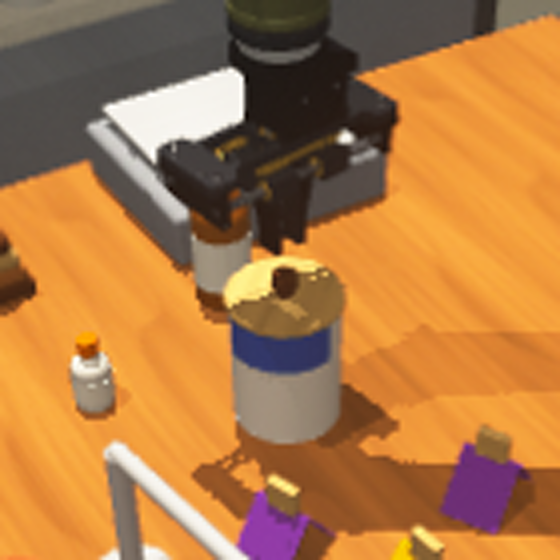

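The fingers (tips at crop (280,245)) stand above and behind the knob (285,275), so they closed on air. I'll compare the camera's finger position with the reported TCP.

```bash
python3 - <<'E'
from h import *
o=env.get_obs(); print(o["tool_pos"],o["tool_rot"])
for n in("scene","top"):
    im,d,W=cloud(n)
    b=(W[...,0]>.3)&(W[...,0]<.6)&(W[...,1]>-.42)&(W[...,1]<-.15)&(W[...,2]>.14)
    for z in((.14,.15),(.15,.16),(.16,.17),(.17,.18),(.18,.2),(.2,.22)):
        m=b&(W[...,2]>z[0])&(W[...,2]<z[1]); q=W[m]
        if len(q): print(n,z,len(q),q.min(0).round(3),q.max(0).round(3),q.mean(0).round(3))
E
```

```text
[ 0.446263   -0.2708825   0.15737747] [1.79917399e+02 3.62223776e-02 9.85326195e+01]
scene (0.14, 0.15) 14 [ 0.436 -0.274  0.14 ] [ 0.455 -0.259  0.149] [ 0.447 -0.263  0.145]
scene (0.15, 0.16) 27 [ 0.436 -0.281  0.15 ] [ 0.456 -0.258  0.157] [ 0.445 -0.269  0.154]
scene (0.18, 0.2) 34 [ 0.431 -0.28   0.186] [ 0.462 -0.252  0.2  ] [ 0.45  -0.266  0.194]
scene (0.2, 0.22) 55 [ 0.431 -0.278  0.2  ] [ 0.464 -0.257  0.219] [ 0.448 -0.266  0.21 ]
top (0.14, 0.15) 7 [ 0.412 -0.264  0.14 ] [ 0.497 -0.223  0.145] [ 0.448 -0.24   0.142]
```

```bash
python3 - <<'E'
from h import *
for n in("scene","top"):
    A=np.load(n+"0.npz");W=A["W"];g=A["im"].max(-1)
    b=(abs(W[...,0]-.288)<.12)&(abs(W[...,1]-.582)<.12)&(W[...,2]>.13)&(g<70)
    q=W[b]; print(n,len(q),q.min(0).round(3),q.max(0).round(3)); 
    q=q[np.argsort(q[:,2])][:40:4]; print(q.round(3).tolist())
E
```

```text
scene 814 [0.239 0.483 0.221] [0.322 0.622 0.341]
[[0.316, 0.62, 0.221], [0.27, 0.542, 0.224], [0.278, 0.538, 0.226], [0.278, 0.532, 0.227], [0.274, 0.535, 0.227], [0.272, 0.542, 0.23], [0.268, 0.543, 0.232], [0.278, 0.534, 0.233], [0.261, 0.546, 0.234], [0.264, 0.544, 0.235]]
top 1364 [0.206 0.462 0.132] [0.364 0.662 0.65 ]
[[0.294, 0.582, 0.132], [0.286, 0.492, 0.295], [0.354, 0.627, 0.298], [0.351, 0.62, 0.3], [0.351, 0.622, 0.302], [0.332, 0.595, 0.303], [0.319, 0.565, 0.303], [0.335, 0.601, 0.304], [0.335, 0.611, 0.304], [0.309, 0.551, 0.305]]
```

Request:
arm_command:
  series:
    - [[0,0,-20],0]
    - [[0,0,-20],0]
    - [[0,0,-20],0]
    - [[0,0,-20],0]
    - [[0,0,-20],0]
  grip: -0.1

```text
time_s: 4.75
tool_pos: [0.4453, -0.2703, 0.1753]
tool_rot: [-179.9, -0.0, 98.5]
force: [-0.1, -0.7, 0.1]
grip_width: 0.0364
grasp_force: 0.0
```

```bash
cat > tips.py <<'E'
from h import *
o=env.get_obs(); x,y,z=o["tool_pos"]; print(o["tool_pos"],o["grip_width"])
im,d,W=cloud("scene")
b=(abs(W[...,0]-x)<.06)&(abs(W[...,1]-y)<.06)&(W[...,2]>z-.03)&(W[...,2]<z+.1)
q=W[b]; q=q[np.argsort(q[:,2])]; print(len(q)); print(q[:40:3].round(3).tolist())
E
python3 tips.py
```

```text
[ 0.44525712 -0.27030246  0.1752992 ] 0.03642476445491553
230
[[0.456, -0.27, 0.146], [0.437, -0.262, 0.148], [0.456, -0.271, 0.15], [0.433, -0.268, 0.151], [0.437, -0.262, 0.152], [0.455, -0.271, 0.154], [0.45, -0.274, 0.154], [0.438, -0.266, 0.154], [0.453, -0.274, 0.155], [0.442, -0.267, 0.155], [0.439, -0.271, 0.156], [0.443, -0.259, 0.156], [0.473, -0.278, 0.205], [0.423, -0.264, 0.207]]
```

The camera puts the fingertips about 29 mm above the reported TCP in both states, not 8 mm below it. That is a constant 37 mm offset along the tool axis, so I'll use tip z = TCP z + 0.029 and go down gently.

Request:
arm_command:
  series:
    - [[0,0,20],0]
    - [[0,0,38],0]
    - [[0,0,50],0]
    - [[0,0,58],0]
    - [[0,0,62],0]
  grip: -0.2

```text
time_s: 5.3
tool_pos: [0.4454, -0.2704, 0.1133]
tool_rot: [-179.9, -0.0, 98.5]
force: [-0.2, 0.3, 0.8]
grip_width: 0.0523
grasp_force: 0.0
```

Request:
arm_command:
  series:
    - [[0,0,2],0]
    - [[0,0,4],0]
    - [[0,0,4],0]
    - [[0,0,4],0]
    - [[0,0,4],0]

```text
time_s: 5.8
tool_pos: [0.4459, -0.2706, 0.1104]
tool_rot: [180.0, 0.0, 98.5]
force: [0.5, 0.3, -0.5]
grip_width: 0.0525
grasp_force: 0.0
```

Request:
arm_command:
  series:
    - [[0,0,0],0]
    - [[0,0,0],0]
    - [[0,0,0],0]
    - [[0,0,0],0]
    - [[0,0,0],0]
  grip: 1

```text
time_s: 6.3
tool_pos: [0.4455, -0.2706, 0.11]
tool_rot: [-180.0, -0.0, 98.5]
force: [-0.5, 0.5, 0.3]
grip_width: 0.0234
grasp_force: 25.0
```

Request:
arm_command:
  series:
    - [[0,0,0],0]
    - [[0,0,0],0]
    - [[0,0,0],0]
    - [[0,0,0],0]
    - [[0,0,0],0]

```text
time_s: 6.8
tool_pos: [0.4455, -0.2706, 0.11]
tool_rot: [-180.0, -0.0, 98.5]
force: [-1.1, 0.3, 1.1]
grip_width: 0.0231
grasp_force: 25.0
```

```bash
python3 tips.py
```

```text
[ 0.44545857 -0.27055551  0.11001759] 0.02311156678445603
820
[[0.474, -0.23, 0.08], [0.48, -0.239, 0.081], [0.454, -0.222, 0.081], [0.496, -0.26, 0.081], [0.451, -0.22, 0.082], [0.442, -0.22, 0.082], [0.478, -0.235, 0.083], [0.476, -0.232, 0.084], [0.435, -0.219, 0.084], [0.495, -0.255, 0.085], [0.442, -0.221, 0.086], [0.457, -0.223, 0.087], [0.463, -0.226, 0.087], [0.479, -0.234, 0.088]]
```

Request:
arm_command:
  series:
    - [[0,0,-10],0]
    - [[0,0,-30],0]
    - [[0,0,-75],0]
    - [[0,0,-120],0]
    - [[0,0,-165],0]

```text
time_s: 7.35
tool_pos: [0.4456, -0.2704, 0.2773]
tool_rot: [179.9, 0.0, 98.5]
force: [0.5, 0.1, -0.9]
grip_width: 0.023
grasp_force: 25.0
```

Request:
arm_command:
  series:
    - [[40,15,0],0]
    - [[85,31,0],0]
    - [[130,48,0],0]
    - [[175,65,0],0]
    - [[220,82,0],0]

```text
time_s: 7.85
tool_pos: [0.4945, -0.0388, 0.276]
tool_rot: [179.9, -0.0, 98.5]
force: [0.9, 0.1, -1.5]
grip_width: 0.0234
grasp_force: 25.0
```

```bash
python3 go.py .5,0,.27,98.8 .6,.2,.27,98.8 .603,.376,.2,98.8 .603,.376,.002,98.8
```

```text
t 7.8 pos [ 0.4945 -0.0388  0.276 ] yaw 98.5 w 0.0234 F [ 0.9  0.1 -1.5]
[38, 11, 6] turn -0.005 calls 0.16
[182, 129, 0] turn -0.0 calls 0.89
[173, 30, 70] turn -0.0 calls 0.76
[0, 0, 198] turn -0.0 calls 0.79
```

Request:
arm_command:
  series:
    - [[40,16,0],0]
    - [[80,42,0],0]
    - [[120,70,0],0]
    - [[160,100,0],0]
    - [[195,125,0],0]

```text
time_s: 8.35
tool_pos: [0.5896, 0.1739, 0.2754]
tool_rot: [179.9, -0.1, 98.6]
force: [-0.6, -0.6, -1.8]
grip_width: 0.0228
grasp_force: 25.0
```

Request:
arm_command:
  series:
    - [[42,9,10],0]
    - [[85,18,25],0]
    - [[127,28,40],0]
    - [[170,38,60],0]
    - [[198,45,70],0]

```text
time_s: 8.85
tool_pos: [0.6018, 0.3779, 0.2028]
tool_rot: [-179.9, -0.1, 98.8]
force: [0.6, -0.0, -1.5]
grip_width: 0.0232
grasp_force: 25.0
```

```bash
python3 go.py .603,.376,.1,98.8 .603,.376,.002,98.8
```

```text
t 8.8 pos [0.6018 0.3779 0.2028] yaw 98.8 w 0.0232 F [ 0.6 -0.  -1.5]
[-2, 1, 103] turn -0.0 calls 0.41
[0, 0, 98] turn -0.0 calls 0.39
```

Request:
arm_command:
  series:
    - [[0,0,45],0]
    - [[0,0,90],0]
    - [[0,0,130],0]
    - [[0,0,165],0]
    - [[0,0,185],0]

```text
time_s: 9.35
tool_pos: [0.6018, 0.3726, 0.0163]
tool_rot: [-179.8, 0.1, 98.6]
force: [0.3, -0.7, -2.0]
grip_width: 0.0233
grasp_force: 25.0
```

Request:
arm_command:
  series:
    - [[0,0,5],0]
    - [[0,0,10],0]
    - [[0,0,15],0]
    - [[0,0,18],0]
    - [[0,0,18],0]

```text
time_s: 9.85
tool_pos: [0.6042, 0.3733, 0.0027]
tool_rot: [179.9, -0.0, 98.5]
force: [0.1, 0.4, -0.8]
grip_width: 0.0231
grasp_force: 25.0
```

```bash
python3 go.py .603,.376,.0,98.8
```

```text
t 9.8 pos [0.6042 0.3733 0.0027] yaw 98.5 w 0.0231 F [ 0.1  0.4 -0.8]
[3, -1, 3] turn -0.005 calls 0.02
```

Request:
arm_command:
  series:
    - [[0,0,1],0]
    - [[0,0,2],0]
    - [[0,0,3],0]
    - [[0,0,3],0]
    - [[0,0,3],0]

```text
time_s: 10.35
tool_pos: [0.6039, 0.3731, -0.0009]
tool_rot: [180.0, -0.0, 98.5]
force: [0.2, 0.1, -0.6]
grip_width: 0.0229
grasp_force: 25.0
```

Request:
arm_command:
  series:
    - [[0,0,0],0]
    - [[0,0,0],0]
    - [[0,0,0],0]
    - [[0,0,0],0]
    - [[0,0,0],0]
  grip: -0.3

```text
time_s: 10.85
tool_pos: [0.604, 0.3732, -0.0008]
tool_rot: [180.0, -0.0, 98.5]
force: [-0.2, 0.1, 0.3]
grip_width: 0.0529
grasp_force: 0.0
```

Request:
arm_command:
  series:
    - [[0,0,-30],0]
    - [[0,0,-75],0]
    - [[0,0,-120],0]
    - [[0,0,-170],0]
    - [[0,0,-220],0]

```text
time_s: 11.35
tool_pos: [0.6036, 0.3729, 0.2211]
tool_rot: [180.0, -0.0, 98.5]
force: [-0.4, 0.1, -0.4]
grip_width: 0.0565
grasp_force: 0.0
```

```bash
cat > look.py <<'E'
from h import *
import sys
k=sys.argv[1]
for n in("scene","top"):
    im,d,W=cloud(n); np.savez(f"{n}{k}.npz",im=im,W=W); cv2.imwrite(f"pics/{n}{k}.png",cv2.resize(im,(800,600),interpolation=cv2.INTER_CUBIC))
E
python3 look.py 1; python3 - <<'E'
from h import *
for n in("scene","top"):
    A=np.load(n+"1.npz");W=A["W"];im=A["im"].astype(int)
    b=(abs(W[...,0]-.446)<.07)&(abs(W[...,1]+.27)<.07)&(W[...,2]>.115)&(W[...,2]<.135)
    q=W[b]; print(n,len(q),cv2.minAreaRect((q[:,:2]*1000).astype(np.float32)))
    bl=b&(im[...,0]>im[...,2]+15); q=W[bl]; a=np.degrees(np.arctan2(q[:,1]+.2705,q[:,0]-.446)); print("blue",len(q),np.percentile(a,[2,10,50,90,98]).round())
    b=(abs(W[...,0]-.603)<.07)&(abs(W[...,1]-.376)<.07)
    q=W[b&(W[...,2]>.012)&(W[...,2]<.07)];print("lid",len(q),cv2.minAreaRect((q[:,:2]*1000).astype(np.float32)),np.percentile(q[:,2],[5,50,99]).round(3))
o=np.load("scene1.npz")["im"]
cv2.imwrite("pics/c3.png",cv2.resize(np.hstack([o[110:200,190:310],np.load("top1.npz")["im"][170:260,270:390]]),None,fx=3.3,fy=4,interpolation=cv2.INTER_CUBIC))
E
python3 go.py .43,.2,.27,180
```

```text
scene 210 ((445.92877197265625, -267.70892333984375), (101.7076187133789, 97.7862319946289), 59.28349304199219)
blue 96 [ -4.  10.  55.  94. 105.]
lid 1311 ((605.5538330078125, 372.88446044921875), (104.36454772949219, 103.0086441040039), 16.819856643676758) [0.017 0.02  0.044]
top 134 ((447.3385925292969, -271.1988525390625), (100.16455841064453, 99.11235046386719), 47.639408111572266)
blue 43 [ -1.  13.  57.  95. 105.]
lid 409 ((606.3074951171875, 357.82843017578125), (114.65205383300781, 87.45562744140625), 20.17822265625) [0.014 0.02  0.046]
t 11.4 pos [0.6078 0.375  0.2292] yaw 98.5 w 0.0565 F [1.2 0.2 1.2]
[-147, -202, -41] turn -1.422 calls 1.89
```

View pics/c3.png

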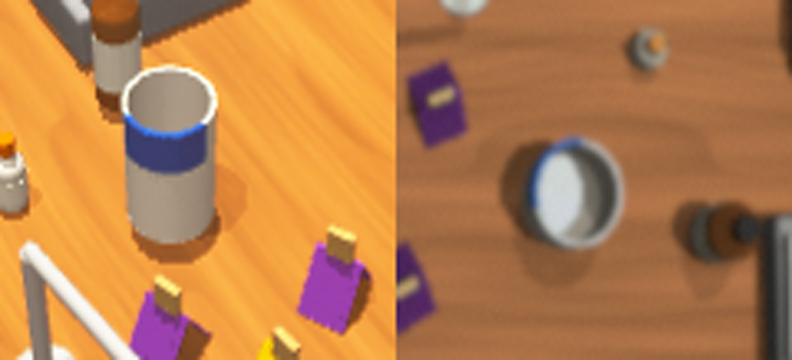

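The lid lies on the mat (centre about 3 mm off). The crock is open, and the blue stretch is centred at about 53° azimuth as seen from (0.4465, -0.270). Next I fetch dipper A.

Request:
arm_command:
  series:
    - [[-15,-30,-20],-0.14]
    - [[-40,-65,-30],-0.29]
    - [[-65,-100,-40],-0.43]
    - [[-95,-135,-41],-0.58]
    - [[-120,-170,-41],-0.72]

```text
time_s: 11.95
tool_pos: [0.4528, 0.2274, 0.2605]
tool_rot: [179.9, 0.0, 140.1]
force: [0.6, -0.5, 1.6]
grip_width: 0.0569
grasp_force: 0.0
```

Request:
arm_command:
  series:
    - [[0,0,0],-0.14]
    - [[0,0,0],-0.29]
    - [[0,0,0],-0.43]
    - [[0,0,0],-0.58]
    - [[0,0,0],-0.705]

```text
time_s: 12.45
tool_pos: [0.4535, 0.2291, 0.2601]
tool_rot: [180.0, 0.0, -179.5]
force: [-0.3, -0.2, 0.1]
grip_width: 0.057
grasp_force: 0.0
```

```bash
python3 go.py .4305,.2005,.25,180 .4305,.2005,.138,180
```

```text
t 12.4 pos [0.4535 0.2291 0.2601] yaw -179.5 w 0.057 F [-0.3 -0.2  0.1]
[23, -28, 10] turn 0.009 calls 0.15
[0, 0, 112] turn -0.0 calls 0.45
```

Request:
arm_command:
  series:
    - [[12,-14,5],0]
    - [[23,-28,10],0.01]
    - [[23,-28,10],0.01]
    - [[23,-28,50],0.01]
    - [[23,-28,80],0.01]
  grip_force: 6

```text
time_s: 12.95
tool_pos: [0.4312, 0.2018, 0.1795]
tool_rot: [179.9, 0.1, 179.6]
force: [-0.2, 0.4, -0.4]
grip_width: 0.0566
grasp_force: 0.0
```

Request:
arm_command:
  series:
    - [[0,0,20],0]
    - [[0,0,42],0]
    - [[0,0,42],0]
    - [[0,0,42],0]
    - [[0,0,42],0]

```text
time_s: 13.45
tool_pos: [0.4317, 0.2018, 0.1395]
tool_rot: [179.9, 0.1, 179.6]
force: [-0.1, 0.4, 0.7]
grip_width: 0.0568
grasp_force: 0.0
```

Request:
arm_command:
  series:
    - [[0,0,0],0]
    - [[0,0,0],0]
    - [[0,0,0],0]
    - [[0,0,0],0]
    - [[0,0,0],0]
  grip: 1

```text
time_s: 13.95
tool_pos: [0.4307, 0.2011, 0.1382]
tool_rot: [180.0, 0.0, 179.6]
force: [-0.4, 0.8, -0.3]
grip_width: 0.0248
grasp_force: 0.0
```

Request:
arm_command:
  series:
    - [[0,0,0],0]
    - [[0,0,0],0]
    - [[0,0,0],0]
    - [[0,0,0],0]
    - [[0,0,0],0]

```text
time_s: 14.45
tool_pos: [0.4307, 0.2011, 0.1381]
tool_rot: [180.0, 0.0, 179.6]
force: [-0.4, 0.4, -0.0]
grip_width: 0.0199
grasp_force: 6.0
```

```bash
python3 go.py .4305,.2005,.29,180 .4305,.2005,.29,120 .5,.0,.29,80 .4605,-.258,.29,53
```

```text
t 14.4 pos [0.4307 0.2011 0.1381] yaw 179.6 w 0.0199 F [-0.4  0.4 -0. ]
[0, -1, -152] turn -0.007 calls 0.61
[0, 0, 0] turn 1.047 calls 1.4
[-208, -40, 0] turn 0.698 calls 0.93
[-261, 6, 0] turn 0.471 calls 1.04
```

Request:
arm_command:
  series:
    - [[0,0,-20],0]
    - [[0,0,-50],0]
    - [[0,0,-85],0]
    - [[0,0,-120],0]
    - [[0,0,-155],0]

```text
time_s: 14.95
tool_pos: [0.4304, 0.2009, 0.2944]
tool_rot: [-180.0, -0.0, 179.6]
force: [0.6, -0.5, -0.7]
grip_width: 0.02
grasp_force: 6.0
```

Request:
arm_command:
  series:
    - [[-15,0,0],0.1]
    - [[-35,0,0],0.22]
    - [[-55,0,0],0.35]
    - [[-70,0,0],0.47]
    - [[-70,0,0],0.6]

```text
time_s: 15.45
tool_pos: [0.5022, 0.1999, 0.2923]
tool_rot: [-179.9, 0.0, 144.8]
force: [0.1, 0.3, -0.0]
grip_width: 0.0197
grasp_force: 6.0
```

```bash
python3 go.py .5,.2,.293,120 .5,.0,.293,80 .4405,-.253,.293,53
```

```text
t 15.4 pos [0.5022 0.1999 0.2923] yaw 144.8 w 0.0197 F [ 0.1  0.3 -0. ]
[2, -1, -1] turn 0.433 calls 0.58
[-173, -100, 0] turn 0.698 calls 0.93
[-259, -15, 0] turn 0.471 calls 1.04
```

Request:
arm_command:
  series:
    - [[-23,-33,0],0.13]
    - [[-46,-66,0],0.27]
    - [[-69,-98,0],0.4]
    - [[-92,-131,0],0.54]
    - [[-114,-164,0],0.67]

```text
time_s: 15.95
tool_pos: [0.5005, -0.0008, 0.293]
tool_rot: [180.0, -0.0, 106.5]
force: [1.3, -0.1, -0.1]
grip_width: 0.0199
grasp_force: 6.0
```

```bash
python3 go.py .4405,-.253,.293,53
```

```text
t 15.9 pos [ 0.5005 -0.0008  0.293 ] yaw 106.5 w 0.0199 F [ 1.3 -0.1 -0.1]
[-225, -129, 0] turn 0.934 calls 1.24
```

Request:
arm_command:
  series:
    - [[-35,-20,0],0.13]
    - [[-70,-40,0],0.27]
    - [[-110,-62,0],0.4]
    - [[-145,-83,0],0.54]
    - [[-180,-103,0],0.67]

```text
time_s: 16.45
tool_pos: [0.4535, -0.203, 0.2931]
tool_rot: [180.0, -0.0, 68.1]
force: [0.2, -0.5, -0.0]
grip_width: 0.0199
grasp_force: 6.0
```

```bash
python3 go.py .4405,-.253,.293,53
```

```text
t 16.4 pos [ 0.4535 -0.203   0.2931] yaw 68.1 w 0.0199 F [ 0.2 -0.5 -0. ]
[-51, 7, 0] turn 0.264 calls 0.35
```

Now check that the dipper hangs plumb and where it is before inserting it.

Request:
arm_command:
  series:
    - [[-17,2,0],0.1]
    - [[-34,5,0],0.2]
    - [[-51,7,0],0.264]
    - [[-51,7,0],0.264]
    - [[-51,7,0],0.264]

```text
time_s: 16.95
tool_pos: [0.4423, -0.2508, 0.2929]
tool_rot: [-180.0, -0.0, 53.4]
force: [0.2, -0.0, -0.2]
grip_width: 0.0194
grasp_force: 6.0
```

```bash
cat > stick.py <<'E'
from h import *
# held stick axis: scene points below the fingertips
c=np.array([.4465,-.270]);a=np.radians(53);u=np.array([np.cos(a),np.sin(a)]);v=np.array([-u[1],u[0]])
o=env.get_obs();p=o["tool_pos"]; print(o["time_s"],p.round(4),o["tool_rot"].round(1),"crock xy of tool",((p[:2]-c)@u*1000).round(1),((p[:2]-c)@v*1000).round(1),"w",o["grip_width"])
for n in("scene","top"):
    im,d,W=cloud(n); r=np.hypot(W[...,0]-p[0],W[...,1]-p[1])
    for z in np.arange(.13,p[2]+.03,.03):
        q=W[(r<.045)&(W[...,2]>z)&(W[...,2]<z+.03)]
        if len(q)>2: m=np.median(q,0); print(n,z.round(2),len(q),"crock xy",((m[:2]-c)@u*1000).round(1),((m[:2]-c)@v*1000).round(1))
E
python3 stick.py; python3 go.py .4405,-.253,.14,53
```

```text
16.95 [ 0.4423 -0.2508  0.2929] [-180.    -0.    53.4] crock xy of tool 12.8 14.9 w 0.01940218926646956
scene 0.16 11 crock xy 14.6 15.7
scene 0.19 19 crock xy 15.2 14.6
scene 0.22 25 crock xy 13.7 14.6
scene 0.25 23 crock xy 13.4 14.7
scene 0.28 22 crock xy 13.7 14.2
scene 0.31 83 crock xy 18.6 15.8
top 0.13 4 crock xy 46.2 10.7
t 17.1 pos [ 0.4427 -0.2499  0.2929] yaw 53.5 w 0.0196 F [0.2 0.3 1. ]
[-4, 0, 153] turn 0.009 calls 0.61
```

Request:
arm_command:
  series:
    - [[-1,0,35],0]
    - [[-2,0,70],0]
    - [[-2,0,105],0]
    - [[-2,0,135],0]
    - [[-2,0,148],0]

```text
time_s: 17.55
tool_pos: [0.4398, -0.2507, 0.1423]
tool_rot: [-179.8, 0.1, 53.5]
force: [-0.2, 0.4, 0.5]
grip_width: 0.0199
grasp_force: 6.0
```

Request:
arm_command:
  series:
    - [[0,0,2],0]
    - [[0,0,4],0]
    - [[8,0,4],0]
    - [[16,0,4],0]
    - [[24,0,4],0]

```text
time_s: 18.05
tool_pos: [0.4566, -0.2328, 0.142]
tool_rot: [179.9, -0.1, 53.4]
force: [0.9, 0.8, -0.1]
grip_width: 0.0194
grasp_force: 6.0
```

```bash
python3 stick.py
```

```text
18.05 [ 0.4566 -0.2328  0.142 ] [ 1.799e+02 -1.000e-01  5.340e+01] crock xy of tool 35.8 14.3 w 0.019446757809972202
scene 0.13 16 crock xy 38.4 14.3
scene 0.16 62 crock xy 41.1 14.5
```

Request:
arm_command:
  series:
    - [[4,0,0],0]
    - [[8,0,1],0]
    - [[11,0,3],0]
    - [[14,0,6],0]
    - [[16,0,8],0]

```text
time_s: 18.65
tool_pos: [0.4651, -0.2208, 0.1328]
tool_rot: [180.0, 0.0, 53.3]
force: [0.5, -2.2, 1.1]
grip_width: 0.0201
grasp_force: 6.0
```

Request:
arm_command:
  series:
    - [[2,0,3],0]
    - [[4,0,6],0]
    - [[5,0,9],0]
    - [[7,0,13],0]
    - [[8,0,16],0]

```text
time_s: 19.15
tool_pos: [0.4713, -0.2145, 0.1185]
tool_rot: [179.8, -0.1, 53.3]
force: [0.0, -0.3, 9.0]
grip_width: 0.0196
grasp_force: 6.0
```

```bash
python3 stick.py; python3 - <<'E'
from h import *
im,d,W=cloud("scene")
cv2.imwrite("pics/c4.png",cv2.resize(im[80:200,180:310],None,fx=4.5,fy=4.5,interpolation=cv2.INTER_CUBIC))
E
```

```text
19.15 [ 0.4713 -0.2145  0.1185] [ 1.798e+02 -1.000e-01  5.330e+01] crock xy of tool 59.2 13.6 w 0.019634163461620717
scene 0.13 32 crock xy 55.8 17.0
```

View pics/c4.png

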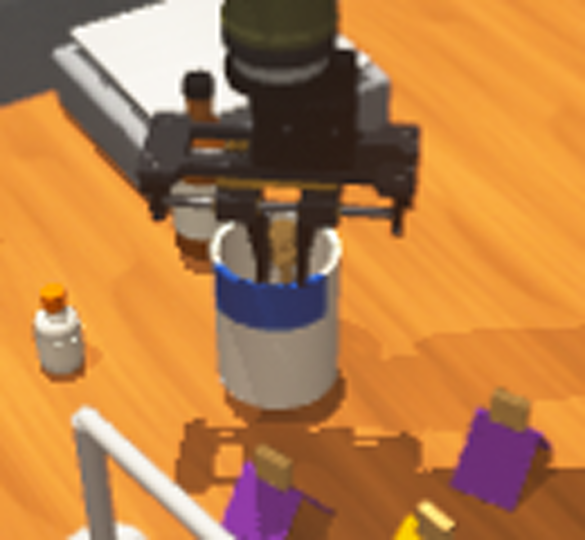

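The gripper holds the head at the blue side, with the crock upright at about crop (275,300). I'll check whether the crock has shifted.

```bash
cat > crock.py <<'E'
from h import *
for n in("scene","top"):
    im,d,W=cloud(n); 
    b=(abs(W[...,0]-.446)<.08)&(abs(W[...,1]+.27)<.08)&(W[...,2]>.02)&(W[...,2]<.1)&(im.min(-1)>40)
    q=W[b]; r=cv2.minEnclosingCircle((q[:,:2]*1000).astype(np.float32)); 
    # fit radius-50 cylinder on outer wall (scene)
    if n=="scene":
        from scipy.optimize import least_squares
        f=lambda s:np.hypot(q[:,0]-s[0],q[:,1]-s[1])-.05
        s=least_squares(f,[.446,-.27],loss="soft_l1",f_scale=.002); print("cyl fit",s.x.round(4),np.median(abs(f(s.x))).round(4))
    b=(abs(W[...,0]-.446)<.075)&(abs(W[...,1]+.27)<.075)&(W[...,2]>.118)&(W[...,2]<.13)
    q=W[b]; print(n,len(q),"rim",cv2.minAreaRect((q[:,:2]*1000).astype(np.float32)))
E
python3 crock.py; python3 - <<'E'
import numpy as np
from scipy.optimize import least_squares
A=np.load("scene1.npz");W=A["W"];im=A["im"]
b=(abs(W[...,0]-.446)<.08)&(abs(W[...,1]+.27)<.08)&(W[...,2]>.02)&(W[...,2]<.1)&(im.min(-1)>40)
q=W[b];f=lambda s:np.hypot(q[:,0]-s[0],q[:,1]-s[1])-.05
s=least_squares(f,[.446,-.27],loss="soft_l1",f_scale=.002); print("before",s.x.round(4))
E
```

```text
cyl fit [ 0.4445 -0.2699] 0.0014
scene 138 rim ((448.20965576171875, -267.852783203125), (97.02117919921875, 101.5028305053711), 22.784908294677734)
top 9 rim ((421.9857177734375, -311.6015625), (2.526642084121704, 31.142786026000977), 57.30027389526367)
before [ 0.4451 -0.2693]
```

The crock hasn't moved, so the dipper is tilted against the rim. I release and withdraw.

Request:
arm_command:
  series:
    - [[0,0,-1],0]
    - [[0,0,-2],0]
    - [[0,0,-2],0]
    - [[0,0,-2],0]
    - [[0,0,-2],0]

```text
time_s: 19.9
tool_pos: [0.4693, -0.2141, 0.1188]
tool_rot: [-180.0, 0.0, 53.3]
force: [-0.5, 0.6, -0.3]
grip_width: 0.0192
grasp_force: 6.0
```

Request:
arm_command:
  series:
    - [[0,0,0],0]
    - [[0,0,0],0]
    - [[0,0,0],0]
    - [[0,0,0],0]
    - [[0,0,0],0]
  grip: 0.1

```text
time_s: 20.4
tool_pos: [0.4696, -0.2142, 0.119]
tool_rot: [-180.0, -0.0, 53.3]
force: [-0.6, 0.9, -0.2]
grip_width: 0.0383
grasp_force: 0.0
```

Request:
arm_command:
  series:
    - [[0,0,-20],0]
    - [[0,0,-60],0]
    - [[0,0,-100],0]
    - [[0,0,-140],0]
    - [[0,0,-180],0]

```text
time_s: 20.9
tool_pos: [0.4694, -0.2143, 0.3008]
tool_rot: [180.0, -0.0, 53.3]
force: [0.1, 0.4, -0.6]
grip_width: 0.0393
grasp_force: 0.0
```

Request:
arm_command:
  series:
    - [[45,0,0],0]
    - [[90,0,0],0]
    - [[130,0,0],-0.1]
    - [[170,0,0],-0.2]
    - [[210,0,0],-0.3]

```text
time_s: 21.4
tool_pos: [0.5959, -0.0443, 0.299]
tool_rot: [180.0, -0.0, 70.8]
force: [0.8, -0.7, -0.5]
grip_width: 0.0387
grasp_force: 0.0
```

```bash
cat > lean.py <<'E'
from h import *
# wooden-coloured points in/above the crock: stick & head, in crock frame
c=np.array([.4465,-.270]);a=np.radians(53);u=np.array([np.cos(a),np.sin(a)]);v=np.array([-u[1],u[0]])
for n in("scene","top"):
    im,d,W=cloud(n); h=cv2.cvtColor(im,cv2.COLOR_BGR2HSV)
    b=(np.hypot(W[...,0]-c[0],W[...,1]-c[1])<.11)&(W[...,2]>.03)&(W[...,2]<.23)&(h[...,0]<30)&(h[...,1]>80)
    q=W[b]
    for z0 in np.arange(.03,.22,.02):
        s=q[(q[:,2]>z0)&(q[:,2]<=z0+.02)]
        if len(s)>1: print(n,z0.round(2),len(s),"x",np.percentile((s[:,:2]-c)@u*1000,[5,50,95]).round(),"y",np.percentile((s[:,:2]-c)@v*1000,[5,50,95]).round())
    if n=="scene": cv2.imwrite("pics/lean.png",cv2.resize(im[80:200,180:310],None,fx=4.5,fy=4.5,interpolation=cv2.INTER_CUBIC))
E
python3 lean.py; python3 go.py .5,0,.29,100
```

```text
scene 0.03 8 x [ 2. 14. 18.] y [-46.  49.  51.]
scene 0.05 7 x [-0. 13. 14.] y [49. 49. 52.]
scene 0.07 10 x [-44.   1.  15.] y [-13.  49.  51.]
scene 0.09 14 x [-44.   4.  15.] y [-47.  48.  51.]
scene 0.11 12 x [-44.  11.  41.] y [-10.  48.  51.]
scene 0.13 6 x [45. 48. 49.] y [ 7. 10. 14.]
scene 0.15 14 x [55. 60. 63.] y [ 2.  7. 13.]
scene 0.17 15 x [56. 63. 68.] y [-1.  3.  8.]
top 0.03 3 x [-16.  -8.  36.] y [28. 45. 47.]
top 0.15 3 x [45. 48. 56.] y [ 6. 12. 14.]
top 0.17 25 x [49. 60. 68.] y [-2.  7. 14.]
top 0.19 2 x [58. 63. 67.] y [ 0.  6. 11.]
t 21.5 pos [ 0.5973 -0.0381  0.2973] yaw 71.2 w 0.0396 F [-0.6 -0.2 -0.5]
[5, -104, 7] turn -0.503 calls 0.67
```

View pics/lean.png

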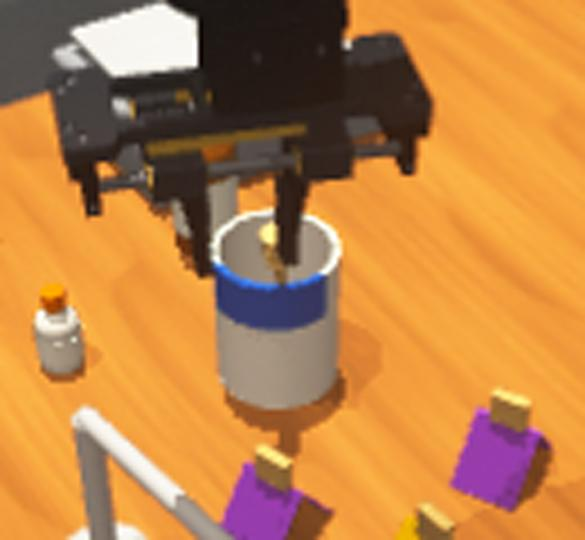

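Dipper A leans on the blue rim: it crosses at crock (43,11) mm, with the head at about (62,5) mm. I go for dipper B.

```bash
python3 go.py .53,.12,.29,100 .434,.3185,.25,120 .434,.3185,.138,120
```

```text
t 21.5 pos [ 0.5973 -0.0381  0.2973] yaw 71.2 w 0.0396 F [-0.6 -0.2 -0.5]
[128, -115, 7] turn -0.503 calls 0.69
[212, -60, 40] turn -0.349 calls 0.9
[0, 0, 112] turn -0.0 calls 0.45
```

Request:
arm_command:
  series:
    - [[30,-27,3],-0.12]
    - [[60,-54,5],-0.25]
    - [[90,-80,7],-0.38]
    - [[115,-105,7],-0.5]
    - [[128,-115,7],-0.503]
  grip: -0.3

```text
time_s: 22.0
tool_pos: [0.5276, 0.1166, 0.2921]
tool_rot: [-180.0, -0.1, 99.7]
force: [0.1, -0.5, -0.5]
grip_width: 0.0559
grasp_force: 0.0
```

Request:
arm_command:
  series:
    - [[40,-12,5],-0.07]
    - [[80,-24,10],-0.14]
    - [[120,-36,15],-0.21]
    - [[160,-48,20],-0.28]
    - [[200,-57,25],-0.35]

```text
time_s: 22.5
tool_pos: [0.4405, 0.3015, 0.2671]
tool_rot: [180.0, 0.0, 119.3]
force: [1.1, 0.5, 0.6]
grip_width: 0.0568
grasp_force: 0.0
```

```bash
python3 - <<'E'
from h import *
for n in("scene","top"):
    im,d,W=cloud(n); b=(abs(W[...,0]-.434)<.03)&(abs(W[...,1]-.3185)<.03)&(W[...,2]>.165)&(W[...,2]<.21)
    q=W[b]; print(n,len(q),cv2.minAreaRect((q[:,:2]*1000).astype(np.float32)) if len(q)>3 else "")
E
python3 go.py .434,.3185,.23,120 .434,.3185,.138,120
```

```text
scene 116 ((432.99652099609375, 321.423828125), (19.75482940673828, 19.977581024169922), 71.1147232055664)
top 0 
t 22.6 pos [0.4371 0.3067 0.2659] yaw 119.8 w 0.0566 F [-0.8  0.6  0.5]
[12, 3, 36] turn -0.003 calls 0.15
[0, 0, 92] turn -0.0 calls 0.37
```

Request:
arm_command:
  series:
    - [[6,1,10],0]
    - [[10,2,20],0]
    - [[10,2,30],0]
    - [[10,2,30],0]
    - [[10,2,30],0]

```text
time_s: 23.1
tool_pos: [0.4378, 0.3099, 0.2367]
tool_rot: [-180.0, 0.0, 119.3]
force: [-0.4, -0.3, 0.2]
grip_width: 0.0563
grasp_force: 0.0
```

```bash
python3 go.py .434,.3190,.23,120 .434,.3190,.138,120
```

```text
t 23.1 pos [0.4378 0.3099 0.2367] yaw 119.3 w 0.0563 F [-0.4 -0.3  0.2]
[10, 1, 7] turn -0.012 calls 0.05
[0, 0, 92] turn -0.0 calls 0.37
```

Request:
arm_command:
  series:
    - [[5,0,10],0]
    - [[10,1,20],0]
    - [[10,1,50],0]
    - [[10,1,75],0]
    - [[10,1,99],0]

```text
time_s: 23.6
tool_pos: [0.4327, 0.3204, 0.1362]
tool_rot: [-180.0, -0.0, 119.4]
force: [0.4, -0.3, -0.1]
grip_width: 0.0564
grasp_force: 0.0
```

Request:
arm_command:
  series:
    - [[0,0,0],0]
    - [[0,0,0],0]
    - [[0,0,0],0]
    - [[0,0,0],0]
    - [[0,0,0],0]
  grip: 1

```text
time_s: 24.1
tool_pos: [0.434, 0.3206, 0.1392]
tool_rot: [179.9, -0.0, 119.4]
force: [-0.2, 0.2, -0.3]
grip_width: 0.0244
grasp_force: 0.0
```

Request:
arm_command:
  series:
    - [[0,0,0],0]
    - [[0,0,0],0]
    - [[0,0,0],0]
    - [[0,0,0],0]
    - [[0,0,0],0]

```text
time_s: 24.6
tool_pos: [0.4337, 0.3204, 0.1386]
tool_rot: [179.9, -0.0, 119.4]
force: [0.8, -0.7, 3.4]
grip_width: 0.0196
grasp_force: 6.0
```

```bash
python3 go.py .434,.319,.293,120 .52,.2,.293,100 .5,0,.293,65 .461,-.264,.293,20
```

```text
t 24.6 pos [0.4337 0.3204 0.1386] yaw 119.4 w 0.0196 F [ 0.8 -0.7  3.4]
[-1, 0, -154] turn -0.011 calls 0.62
[-146, 15, 0] turn 0.349 calls 0.59
[-193, -54, 0] turn 0.611 calls 0.81
[-256, 76, 0] turn 0.785 calls 1.07
```

Request:
arm_command:
  series:
    - [[0,0,-20],0]
    - [[0,0,-50],0]
    - [[0,0,-85],0]
    - [[0,0,-120],0]
    - [[0,0,-155],0]

```text
time_s: 25.1
tool_pos: [0.433, 0.3197, 0.2937]
tool_rot: [-179.9, 0.0, 119.4]
force: [0.6, -0.5, 1.1]
grip_width: 0.0198
grasp_force: 6.0
```

Request:
arm_command:
  series:
    - [[-30,3,0],0.07]
    - [[-65,7,0],0.14]
    - [[-100,10,0],0.21]
    - [[-130,14,0],0.28]
    - [[-146,15,0],0.35]

```text
time_s: 25.6
tool_pos: [0.5197, 0.1957, 0.2917]
tool_rot: [-179.9, 0.1, 98.8]
force: [-0.2, 0.7, -0.1]
grip_width: 0.0197
grasp_force: 6.0
```

Request:
arm_command:
  series:
    - [[-40,-11,0],0.12]
    - [[-80,-22,0],0.24]
    - [[-120,-33,0],0.37]
    - [[-160,-44,0],0.49]
    - [[-193,-54,0],0.61]

```text
time_s: 26.1
tool_pos: [0.4952, -0.0026, 0.2918]
tool_rot: [-179.9, 0.1, 63.9]
force: [0.7, -0.1, -0.4]
grip_width: 0.0194
grasp_force: 6.0
```

Request:
arm_command:
  series:
    - [[-40,12,0],0.12]
    - [[-80,24,0],0.25]
    - [[-120,36,0],0.38]
    - [[-160,48,0],0.5]
    - [[-200,60,0],0.63]

```text
time_s: 26.6
tool_pos: [0.4623, -0.2075, 0.2919]
tool_rot: [-179.9, 0.1, 27.9]
force: [0.7, 0.1, -0.4]
grip_width: 0.02
grasp_force: 6.0
```

```bash
python3 go.py .460,-.265,.293,20
```

```text
t 26.6 pos [ 0.4623 -0.2075  0.2919] yaw 27.9 w 0.02 F [ 0.7  0.1 -0.4]
[-29, 50, -1] turn 0.138 calls 0.23
```

Request:
arm_command:
  series:
    - [[0,0,-25],0]
    - [[-10,17,-30],0.05]
    - [[-20,34,-30],0.1]
    - [[-29,48,-30],0.138]
    - [[-29,48,-30],0.138]

```text
time_s: 27.1
tool_pos: [0.4595, -0.2645, 0.3219]
tool_rot: [180.0, 0.2, 20.0]
force: [-0.4, -0.5, -0.8]
grip_width: 0.0199
grasp_force: 6.0
```

```bash
python3 stick.py; python3 lean.py|tail -5; python3 go.py .460,-.265,.142,20
```

```text
27.1 [ 0.4595 -0.2645  0.3219] [180.    0.2  20. ] crock xy of tool 12.2 -7.1 w 0.019882523801339445
scene 0.13 8 crock xy 46.7 9.4
scene 0.19 14 crock xy 15.8 -7.4
scene 0.22 20 crock xy 16.4 -7.4
scene 0.25 23 crock xy 16.7 -7.1
scene 0.28 26 crock xy 16.3 -6.6
scene 0.31 26 crock xy 17.2 -7.9
scene 0.34 92 crock xy 22.3 -7.8
scene 0.15 22 x [54. 58. 62.] y [ 2. 12. 18.]
scene 0.17 37 x [54. 61. 67.] y [-1.  9. 17.]
scene 0.19 11 x [17. 20. 21.] y [-8. -5. -2.]
scene 0.21 15 x [18. 19. 23.] y [-8. -5. -1.]
top 0.03 3 x [-16.  -8.  30.] y [36. 45. 47.]
t 27.3 pos [ 0.4613 -0.2601  0.3224] yaw 20.5 w 0.0197 F [ 1.   0.5 -0.4]
[-3, 4, 180] turn 0.008 calls 0.72
```

Request:
arm_command:
  series:
    - [[-1,2,40],0]
    - [[-1,2,80],0]
    - [[-1,2,115],0]
    - [[-1,2,145],0]
    - [[-1,2,165],0]

```text
time_s: 27.8
tool_pos: [0.4601, -0.2614, 0.1556]
tool_rot: [-179.9, 0.1, 20.5]
force: [-0.6, -1.0, 0.6]
grip_width: 0.0198
grasp_force: 6.0
```

Request:
arm_command:
  series:
    - [[0,0,8],0]
    - [[0,0,14],0]
    - [[6,0,14],0]
    - [[12,0,14],0]
    - [[18,0,14],0]

```text
time_s: 28.3
tool_pos: [0.4793, -0.257, 0.1451]
tool_rot: [179.9, -0.1, 20.4]
force: [0.4, 0.2, -0.3]
grip_width: 0.02
grasp_force: 6.0
```

```bash
python3 stick.py
```

```text
28.3 [ 0.4793 -0.257   0.1451] [ 1.799e+02 -1.000e-01  2.040e+01] crock xy of tool 30.1 -18.3 w 0.02002505757281092
scene 0.13 39 crock xy 35.3 -12.7
scene 0.16 85 crock xy 44.7 -11.8
```

Request:
arm_command:
  series:
    - [[4,0,2],0]
    - [[8,0,4],0]
    - [[12,0,7],0]
    - [[15,0,9],0]
    - [[17,0,11],0]

```text
time_s: 28.9
tool_pos: [0.4938, -0.2512, 0.1328]
tool_rot: [-180.0, 0.0, 20.4]
force: [-1.1, -0.1, 0.9]
grip_width: 0.0201
grasp_force: 6.0
```

Request:
arm_command:
  series:
    - [[2,0,3],0]
    - [[4,0,6],0]
    - [[5,0,9],0]
    - [[6,0,11],0]
    - [[7,0,13],0]

```text
time_s: 29.4
tool_pos: [0.5002, -0.2489, 0.1199]
tool_rot: [-180.0, -0.0, 20.4]
force: [-1.0, -0.4, 1.3]
grip_width: 0.0198
grasp_force: 6.0
```

Request:
arm_command:
  series:
    - [[0,0,0],0]
    - [[0,0,0],0]
    - [[0,0,0],0]
    - [[0,0,0],0]
    - [[0,0,0],0]
  grip: 0.35

```text
time_s: 29.9
tool_pos: [0.5003, -0.2488, 0.1201]
tool_rot: [180.0, -0.0, 20.4]
force: [-0.4, 0.1, 0.1]
grip_width: 0.0282
grasp_force: 0.0
```

```bash
python3 stick.py;python3 crock.py; python3 lean.py
```

```text
29.9 [ 0.5003 -0.2488  0.1201] [180.   -0.   20.4] crock xy of tool 49.3 -30.2 w 0.028243490615616755
scene 0.13 42 crock xy 61.9 -17.6
cyl fit [ 0.4451 -0.27  ] 0.0014
scene 117 rim ((444.22882080078125, -259.108154296875), (98.26988220214844, 86.39700317382812), 21.368379592895508)
top 0 rim ((0.0, 0.0), (0.0, 0.0), 0.0)
scene 0.03 7 x [12. 13. 16.] y [-46.  49.  49.]
scene 0.05 10 x [-26.   8.  16.] y [-30.  49.  52.]
scene 0.07 10 x [-26.   3.  15.] y [14. 50. 51.]
scene 0.09 11 x [-44.   9.  16.] y [-47.  48.  51.]
scene 0.11 12 x [-26.  10.  36.] y [-43.  31.  51.]
scene 0.13 11 x [43. 48. 50.] y [-41.   7.  13.]
scene 0.15 69 x [47. 58. 70.] y [-51. -17.  15.]
scene 0.17 98 x [42. 59. 71.] y [-52. -24.  10.]
scene 0.19 40 x [38. 48. 73.] y [-58. -46.  -6.]
scene 0.21 77 x [ -0.  72. 103.] y [-99. -30.  58.]
```

View pics/lean.png

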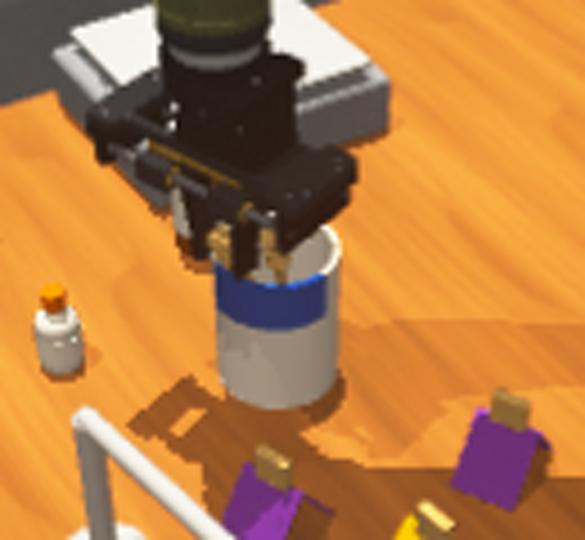

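The finger stands between the two heads (crop (220,245) and (272,250)) and the crock has not moved. I lift straight out, then look.

Request:
arm_command:
  series:
    - [[0,0,-10],0]
    - [[0,0,-30],0]
    - [[0,0,-70],0]
    - [[0,0,-110],0]
    - [[0,0,-150],0]

```text
time_s: 30.7
tool_pos: [0.4999, -0.249, 0.2725]
tool_rot: [180.0, -0.0, 20.4]
force: [0.3, -0.7, 0.2]
grip_width: 0.0285
grasp_force: 0.0
```

Request:
arm_command:
  series:
    - [[20,-35,-10],-0.14]
    - [[40,-75,-20],-0.29]
    - [[60,-115,-30],-0.43]
    - [[70,-155,-30],-0.58]
    - [[70,-195,-30],-0.72]

```text
time_s: 31.2
tool_pos: [0.4983, -0.0394, 0.3011]
tool_rot: [179.9, -0.0, 62.0]
force: [0.3, 0.5, 0.4]
grip_width: 0.0281
grasp_force: 0.0
```

```bash
python3 lean.py; python3 look.py 2; python3 - <<'E'
from h import *
t=cv2.imread("pics/top2.png"); l=cv2.imread("pics/lean.png")
cv2.imwrite("pics/c5.png",np.hstack([l[:540,60:460],cv2.resize(np.load("top2.npz")["im"][165:265,230:370],(390,540),interpolation=cv2.INTER_CUBIC)]))
E
python3 go.py .4725,-.0095,.2,98.8
```

```text
scene 0.03 7 x [11. 12. 14.] y [-46.  49.  49.]
scene 0.05 8 x [-0.  7. 14.] y [49. 50. 52.]
scene 0.07 13 x [-47.   2.  16.] y [-29.  49.  51.]
scene 0.09 17 x [-46.   3.  15.] y [-47.  48.  51.]
scene 0.11 16 x [-45.   5.  39.] y [-22.  -2.  51.]
scene 0.13 17 x [38. 46. 52.] y [-27. -17.  14.]
scene 0.15 45 x [47. 57. 63.] y [-33. -17.  18.]
scene 0.17 63 x [51. 59. 68.] y [-38.   3.  16.]
top 0.03 2 x [-17. -13.  -9.] y [45. 46. 47.]
top 0.13 3 x [32. 35. 37.] y [-22. -21. -20.]
top 0.15 26 x [37. 46. 59.] y [-38. -26.   7.]
top 0.17 45 x [47. 57. 67.] y [-42.   0.  13.]
top 0.19 2 x [54. 57. 59.] y [ 6.  8. 10.]
t 31.4 pos [ 0.4979 -0.0412  0.3009] yaw 61.7 w 0.0282 F [-0.1 -1.5  0.5]
[16, -37, 101] turn -0.647 calls 0.86
```

View pics/c5.png

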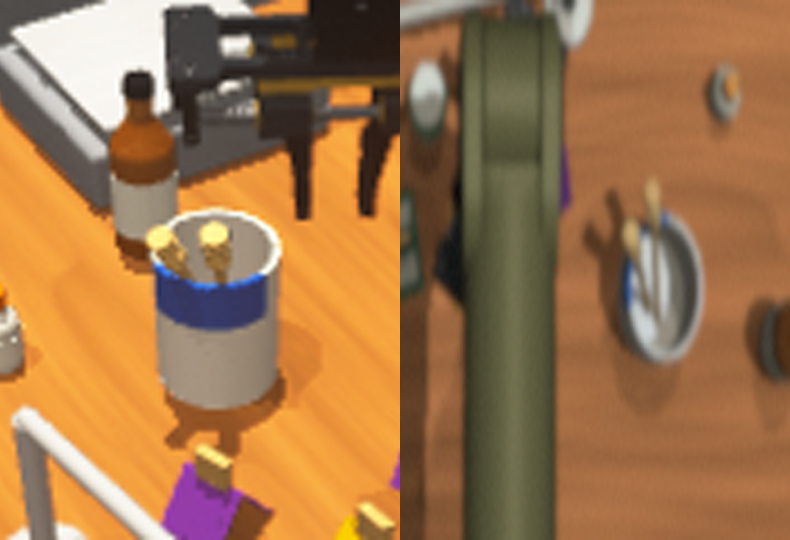

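Both dippers lean on the blue rim, necks about 35–43 mm out towards mid-blue. On to the tents, re-measured first because one may have been knocked.

```bash
cat > tents.py <<'E'
from h import *
im,d,W=cloud("scene"); h=cv2.cvtColor(im,cv2.COLOR_BGR2HSV).astype(int)
reg=(W[...,0]>.36)&(W[...,0]<.8)&(W[...,1]>-.2)&(W[...,1]<.2)
z=W[...,2]
for nm,lo,hi in(("yellow",24,36),("green",60,95)):
    b=reg&(z>.005)&(z<.055)&(h[...,0]>=lo)&(h[...,0]<=hi)&(h[...,1]>110)&(W[...,0]<.56)
    if b.sum()<15: print(nm,"few",b.sum()); continue
    m=np.median(W[b],0)
    t=(np.hypot(W[...,0]-m[0],W[...,1]-m[1])<.06)&(z>.059)&(z<.09)
    q=W[t]
    if len(q)>4: print(nm,m.round(3),len(q),"tab",cv2.minAreaRect((q[:,:2]*1000).astype(np.float32)),q[:,2].max().round(3))
E
python3 tents.py
```

```text
yellow [ 0.498 -0.019  0.022] 52 tab ((472.3997802734375, -7.547459602355957), (11.256903648376465, 27.679100036621094), 2.125138282775879) 0.08
green few 0
```

Request:
arm_command:
  series:
    - [[4,-8,20],-0.13]
    - [[8,-16,45],-0.26]
    - [[12,-25,70],-0.4]
    - [[16,-32,85],-0.53]
    - [[16,-36,95],-0.645]
  grip: -0.3
  grip_force: 15

```text
time_s: 31.95
tool_pos: [0.4732, -0.0118, 0.2038]
tool_rot: [-179.9, 0.0, 98.7]
force: [0.3, -0.6, 0.5]
grip_width: 0.0546
grasp_force: 0.0
```

```bash
python3 go.py .4727,-.009,.1,98.8 .4727,-.009,.026,98.8; python3 tents.py
```

```text
t 31.9 pos [ 0.4732 -0.0118  0.2038] yaw 98.7 w 0.0546 F [ 0.3 -0.6  0.5]
[3, 0, 104] turn -0.002 calls 0.42
[0, 0, 74] turn -0.0 calls 0.3
yellow [ 0.498 -0.018  0.022] 54 tab ((471.6158142089844, -6.916938781738281), (11.330910682678223, 27.93877601623535), 4.860230445861816) 0.081
green few 0
```

Request:
arm_command:
  series:
    - [[3,0,40],0]
    - [[3,0,80],0]
    - [[3,0,115],0]
    - [[3,0,145],0]
    - [[3,0,165],0]

```text
time_s: 32.5
tool_pos: [0.4729, -0.0096, 0.0385]
tool_rot: [-179.9, 0.1, 98.2]
force: [0.4, 0.1, -0.3]
grip_width: 0.0569
grasp_force: 0.0
```

Request:
arm_command:
  series:
    - [[0,0,5],0]
    - [[0,0,10],0]
    - [[0,0,12],0]
    - [[0,0,12],0]
    - [[0,0,12],0]

```text
time_s: 33.0
tool_pos: [0.4742, -0.0075, 0.029]
tool_rot: [179.9, -0.0, 98.6]
force: [0.3, -0.4, 0.7]
grip_width: 0.0566
grasp_force: 0.0
```

Request:
arm_command:
  series:
    - [[0,0,0],0]
    - [[0,0,0],0]
    - [[0,0,0],0]
    - [[0,0,0],0]
    - [[0,0,0],0]
  grip: 1

```text
time_s: 33.5
tool_pos: [0.4734, -0.0074, 0.0281]
tool_rot: [180.0, -0.0, 98.6]
force: [-0.4, -0.3, 0.3]
grip_width: 0.0245
grasp_force: 0.0
```

Request:
arm_command:
  series:
    - [[0,0,0],0]
    - [[0,0,0],0]
    - [[0,0,0],0]
    - [[0,0,0],0]
    - [[0,0,0],0]

```text
time_s: 34.0
tool_pos: [0.4733, -0.0075, 0.028]
tool_rot: [-180.0, -0.0, 98.6]
force: [-0.1, 0.6, -0.9]
grip_width: 0.01
grasp_force: 15.0
```

```bash
python3 go.py .4727,-.009,.28,98.8 .649,-.054,.28,98.8
```

```text
t 34.0 pos [ 0.4733 -0.0075  0.028 ] yaw 98.6 w 0.01 F [-0.1  0.6 -0.9]
[-1, -1, -252] turn -0.004 calls 1.01
[-71, 167, 0] turn -0.0 calls 0.73
```

Request:
arm_command:
  series:
    - [[0,0,-15],0]
    - [[0,0,-50],0]
    - [[0,0,-95],0]
    - [[0,0,-140],0]
    - [[0,0,-185],0]

```text
time_s: 34.5
tool_pos: [0.473, -0.0076, 0.2148]
tool_rot: [180.0, -0.0, 98.6]
force: [1.2, 0.2, -1.0]
grip_width: 0.0102
grasp_force: 15.0
```

Request:
arm_command:
  series:
    - [[0,0,-40],0]
    - [[-10,30,-40],0]
    - [[-25,65,-40],0]
    - [[-45,105,-40],0]
    - [[-60,140,-40],0]

```text
time_s: 35.0
tool_pos: [0.6225, -0.0464, 0.253]
tool_rot: [180.0, 0.0, 98.6]
force: [-0.1, -0.6, -0.1]
grip_width: 0.0104
grasp_force: 15.0
```

```bash
python3 go.py .6488,-.0525,.25,98.8 .6488,-.0525,.141,98.8; python3 - <<'E'
from h import *
o=env.get_obs();p=o["tool_pos"];im,d,W=cloud("scene");h=cv2.cvtColor(im,cv2.COLOR_BGR2HSV).astype(int)
b=(np.hypot(W[...,0]-p[0],W[...,1]-p[1])<.07)&(W[...,2]>.165)&(h[...,0]>=22)&(h[...,0]<=36)&(h[...,1]>110)
print(p,b.sum(),W[b].min(0).round(3),W[b].max(0).round(3))
b=(W[...,0]>.58)&(W[...,0]<.7)&(W[...,1]>-.13)&(W[...,1]<.15)&(W[...,2]>.15)&(W[...,2]<.165)
for a in np.arange(-.12,.15,.03):
    q=W[b&(W[...,1]>a)&(W[...,1]<a+.03)]
    if len(q)>3: print(a.round(3),q[:,0].min().round(4),q[:,0].max().round(4),q[:,1].mean().round(3),q[:,2].max().round(4))
E
```

```text
t 35.0 pos [ 0.6225 -0.0464  0.253 ] yaw 98.6 w 0.0104 F [-0.1 -0.6 -0.1]
[-10, 25, 3] turn -0.003 calls 0.11
[0, 0, 109] turn -0.0 calls 0.44
[ 0.62251109 -0.0463961   0.25304839] 405 [ 0.575 -0.089  0.229] [0.672 0.005 0.68 ]
-0.12 0.6506 0.6652 -0.105 0.1609
-0.09 0.6429 0.6607 -0.075 0.1608
-0.06 0.6382 0.655 -0.044 0.1599
-0.03 0.6358 0.6517 -0.015 0.1596
0.0 0.6283 0.6478 0.015 0.16
0.03 0.627 0.6427 0.045 0.1595
0.06 0.6213 0.6388 0.075 0.1596
0.09 0.6188 0.6333 0.105 0.1593
0.12 0.6126 0.6284 0.135 0.1609
```

Request:
arm_command:
  series:
    - [[-5,12,3],0]
    - [[-9,25,3],0]
    - [[-9,25,35],0]
    - [[-9,25,65],0]
    - [[-9,25,90],0]

```text
time_s: 35.55
tool_pos: [0.6461, -0.0508, 0.161]
tool_rot: [-179.9, -0.0, 98.6]
force: [0.4, 1.0, -1.1]
grip_width: 0.0096
grasp_force: 15.0
```

Request:
arm_command:
  series:
    - [[0,0,5],0]
    - [[0,0,10],0]
    - [[0,0,15],0]
    - [[0,0,19],0]
    - [[0,0,19],0]

```text
time_s: 36.05
tool_pos: [0.647, -0.0511, 0.1444]
tool_rot: [180.0, -0.0, 98.6]
force: [-0.0, -0.5, -1.0]
grip_width: 0.0102
grasp_force: 15.0
```

```bash
python3 go.py .6488,-.0525,.141,98.8
```

```text
t 36.0 pos [ 0.647  -0.0511  0.1444] yaw 98.6 w 0.0102 F [-0.  -0.5 -1. ]
[-2, 2, 3] turn -0.004 calls 0.02
```

Request:
arm_command:
  series:
    - [[0,0,1],0]
    - [[0,0,2],0]
    - [[0,0,3],0]
    - [[0,0,4],0]
    - [[0,0,4],0]

```text
time_s: 36.55
tool_pos: [0.6472, -0.051, 0.1403]
tool_rot: [179.9, 0.0, 98.6]
force: [0.5, 0.5, -0.2]
grip_width: 0.01
grasp_force: 15.0
```

Request:
arm_command:
  series:
    - [[0,0,0],0]
    - [[0,0,0],0]
    - [[0,0,0],0]
    - [[0,0,0],0]
    - [[0,0,0],0]
  grip: 0.2

```text
time_s: 37.05
tool_pos: [0.6468, -0.051, 0.1401]
tool_rot: [-180.0, -0.0, 98.6]
force: [0.1, 0.1, 0.3]
grip_width: 0.0337
grasp_force: 0.0
```

Request:
arm_command:
  series:
    - [[0,0,-15],0]
    - [[0,0,-50],0]
    - [[0,0,-95],0]
    - [[0,0,-140],0]
    - [[0,0,-160],0]

```text
time_s: 37.55
tool_pos: [0.6483, -0.0518, 0.3066]
tool_rot: [179.6, 0.1, 98.6]
force: [0.1, 0.0, 0.7]
grip_width: 0.0348
grasp_force: 0.0
```

Request:
arm_command:
  series:
    - [[-30,-30,0],0]
    - [[-60,-60,0],0]
    - [[-80,-90,0],0]
    - [[-90,-120,0],0]
    - [[-100,-140,0],0]

```text
time_s: 38.05
tool_pos: [0.5214, -0.173, 0.3016]
tool_rot: [179.9, -0.0, 98.4]
force: [0.0, 0.7, -0.2]
grip_width: 0.0351
grasp_force: 0.0
```

```bash
python3 look.py 3; sed -i 's/if b.sum()<15/if b.sum()<8/' tents.py; python3 tents.py; python3 go.py .4785,.0887,.2,98.8; python3 - <<'E'
from h import *
A=np.load("scene3.npz")
cv2.imwrite("pics/c6.png",cv2.resize(A["im"][100:330,170:390],None,fx=2.6,fy=2.6,interpolation=cv2.INTER_CUBIC))
E
```

```text
yellow few 4
green few 0
t 38.2 pos [ 0.5227 -0.1723  0.3019] yaw 98.4 w 0.0344 F [ 0.9  0.1 -0.7]
[265, -5, 102] turn -0.006 calls 1.13
```

View pics/c6.png

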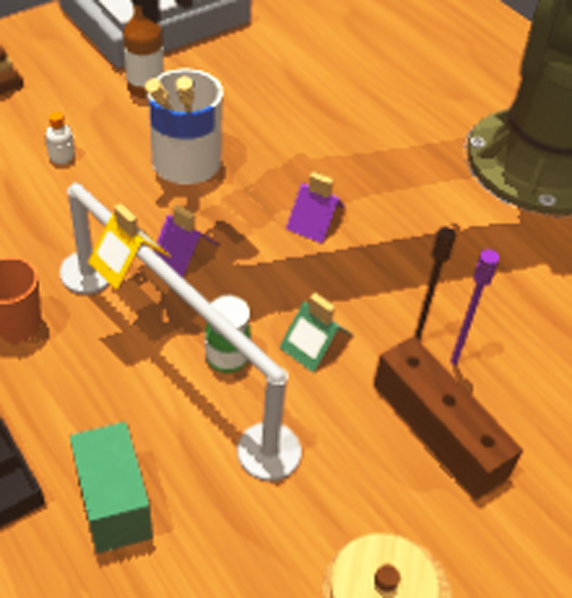

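The yellow tent hangs astride the rail (crop (118,248)) and the lid is on the mat. The green tent stands at crop (312,332), so I measure it again.

```bash
python3 - <<'E'
from h import *
R=np.array([.638,.0167]);ry=np.array([-.154,.988]);rx=np.array([.988,.154])
for n in("scene","top"):
    W=np.load(n+"3.npz")["W"];z=W[...,2]
    q=W[(W[...,0]>.4)&(W[...,0]<.55)&(W[...,1]>.03)&(W[...,1]<.15)&(z>.058)&(z<.09)]
    if len(q)>3: print(n,"green tab",len(q),cv2.minAreaRect((q[:,:2]*1000).astype(np.float32)),q[:,2].max())
    q=W[(abs(W[...,0]-.648)<.05)&(abs(W[...,1]+.051)<.05)&(z>.173)&(z<.21)]
    if len(q)>3:
        print(n,"yellow tab",len(q),cv2.minAreaRect((q[:,:2]*1000).astype(np.float32)),"z",q[:,2].min(),q[:,2].max(),"rail x,y",(q.mean(0)[:2]-R)@rx,(q.mean(0)[:2]-R)@ry)
E
```

```text
scene green tab 63 ((478.1770935058594, 90.50174713134766), (12.042081832885742, 29.804363250732422), 14.679437637329102) 0.08047079852729644
scene yellow tab 61 ((648.4575805664062, -51.39833068847656), (11.132088661193848, 32.4649543762207), 13.092434883117676) z 0.1732326661290593 0.1935327903002323 rail x,y 0.0009039244687030211 -0.06748495837273523
top green tab 24 ((480.79351806640625, 86.59400939941406), (9.79316520690918, 31.487571716308594), 15.492515563964844) 0.0865061694839353
top yellow tab 30 ((649.8128051757812, -54.793025970458984), (9.757284164428711, 29.901695251464844), 6.663762092590332) z 0.17330288653990245 0.20068081260719928 rail x,y 0.00011991821335686088 -0.07294227501311215
```

Request:
arm_command:
  series:
    - [[45,0,10],0]
    - [[92,-1,20],0]
    - [[140,-2,35],0]
    - [[188,-3,50],-0.04]
    - [[236,-4,70],-0.09]
  grip: -0.3

```text
time_s: 38.7
tool_pos: [0.4849, 0.0631, 0.2317]
tool_rot: [179.8, -0.0, 104.0]
force: [1.7, -0.9, -0.8]
grip_width: 0.0557
grasp_force: 0.0
```

Request:
arm_command:
  series:
    - [[24,0,20],0]
    - [[24,0,30],0]
    - [[24,0,30],0]
    - [[24,0,30],0]
    - [[24,0,30],0]

```text
time_s: 39.2
tool_pos: [0.48, 0.0817, 0.2022]
tool_rot: [179.9, -0.0, 103.6]
force: [-0.6, 0.4, 1.1]
grip_width: 0.0567
grasp_force: 0.0
```

```bash
python3 go.py .479,.0885,.1,104 .479,.0885,.028,104
```

```text
t 39.2 pos [0.48   0.0817 0.2022] yaw 103.6 w 0.0567 F [-0.6  0.4  1.1]
[7, 1, 102] turn -0.007 calls 0.41
[0, 0, 72] turn -0.0 calls 0.29
```

Request:
arm_command:
  series:
    - [[5,1,40],0]
    - [[7,1,80],0]
    - [[7,1,115],0]
    - [[7,1,145],0]
    - [[7,1,163],0]

```text
time_s: 39.7
tool_pos: [0.4778, 0.0887, 0.0366]
tool_rot: [-179.9, 0.0, 103.6]
force: [0.9, 0.4, -0.3]
grip_width: 0.057
grasp_force: 0.0
```

Request:
arm_command:
  series:
    - [[0,0,5],0]
    - [[0,0,10],0]
    - [[0,0,11],0]
    - [[0,0,11],0]
    - [[0,0,11],0]

```text
time_s: 40.2
tool_pos: [0.479, 0.0901, 0.028]
tool_rot: [179.9, -0.0, 103.8]
force: [0.5, -0.9, 0.4]
grip_width: 0.0566
grasp_force: 0.0
```

Request:
arm_command:
  series:
    - [[0,0,0],0]
    - [[0,0,0],0]
    - [[0,0,0],0]
    - [[0,0,0],0]
    - [[0,0,0],0]
  grip: 1

```text
time_s: 40.7
tool_pos: [0.4781, 0.0899, 0.0271]
tool_rot: [180.0, -0.0, 103.8]
force: [1.2, 1.3, 0.3]
grip_width: 0.0244
grasp_force: 0.0
```

Request:
arm_command:
  series:
    - [[0,0,0],0]
    - [[0,0,0],0]
    - [[0,0,0],0]
    - [[0,0,0],0]
    - [[0,0,0],0]

```text
time_s: 41.2
tool_pos: [0.4781, 0.0899, 0.027]
tool_rot: [180.0, -0.0, 103.8]
force: [-0.1, 0.1, 0.2]
grip_width: 0.0099
grasp_force: 15.0
```

Request:
arm_command:
  series:
    - [[0,0,-15],0]
    - [[0,0,-50],0]
    - [[0,0,-95],0]
    - [[0,0,-140],0]
    - [[0,0,-185],0]

```text
time_s: 41.7
tool_pos: [0.4778, 0.0897, 0.2139]
tool_rot: [180.0, -0.0, 103.7]
force: [-0.3, 1.2, -1.0]
grip_width: 0.0097
grasp_force: 15.0
```

```bash
python3 go.py .627,.086,.253,98.8 .627,.086,.141,98.8
```

```text
t 41.7 pos [0.4778 0.0897 0.2139] yaw 103.7 w 0.0097 F [-0.3  1.2 -1. ]
[-39, 144, -39] turn 0.086 calls 0.62
[0, 0, 112] turn -0.0 calls 0.45
```

Request:
arm_command:
  series:
    - [[0,0,-40],0]
    - [[-10,40,-40],0.03]
    - [[-22,80,-40],0.06]
    - [[-33,120,-40],0.086]
    - [[-39,144,-40],0.086]

```text
time_s: 42.2
tool_pos: [0.6295, 0.086, 0.2514]
tool_rot: [180.0, 0.1, 98.8]
force: [-0.2, 0.0, -0.1]
grip_width: 0.0102
grasp_force: 15.0
```

Request:
arm_command:
  series:
    - [[0,0,0],0]
    - [[0,0,0],0]
    - [[0,0,0],0]
    - [[0,0,0],0]
    - [[0,0,0],0]

```text
time_s: 42.7
tool_pos: [0.6267, 0.0864, 0.2527]
tool_rot: [180.0, -0.1, 98.8]
force: [-0.4, -0.8, -1.0]
grip_width: 0.0098
grasp_force: 15.0
```

```bash
python3 go.py .627,.086,.253,98.8 .627,.086,.140,98.8
```

```text
t 42.7 pos [0.6267 0.0864 0.2527] yaw 98.8 w 0.0098 F [-0.4 -0.8 -1. ]
[0, 0, 0] turn 0.001 calls 0.0
[0, 0, 113] turn -0.0 calls 0.45
```

Request:
arm_command:
  series:
    - [[0,0,30],0]
    - [[0,0,60],0]
    - [[0,0,80],0]
    - [[0,0,90],0]
    - [[0,0,96],0]

```text
time_s: 43.2
tool_pos: [0.6268, 0.0864, 0.1557]
tool_rot: [-180.0, -0.0, 98.8]
force: [-0.4, 0.0, -0.4]
grip_width: 0.0098
grasp_force: 15.0
```

Request:
arm_command:
  series:
    - [[0,0,5],0]
    - [[0,0,10],0]
    - [[0,0,14],0]
    - [[0,0,17],0]
    - [[0,0,17],0]

```text
time_s: 43.7
tool_pos: [0.6268, 0.0861, 0.1402]
tool_rot: [-180.0, -0.0, 98.8]
force: [-3.1, 0.6, 5.2]
grip_width: 0.0097
grasp_force: 15.0
```

Request:
arm_command:
  series:
    - [[0,0,0],0]
    - [[0,0,0],0]
    - [[0,0,0],0]
    - [[0,0,0],0]
    - [[0,0,0],0]
  grip: 0.2

```text
time_s: 44.2
tool_pos: [0.6273, 0.0862, 0.139]
tool_rot: [180.0, 0.0, 98.8]
force: [0.3, 0.2, 0.4]
grip_width: 0.0335
grasp_force: 0.0
```

Request:
arm_command:
  series:
    - [[0,0,-15],0]
    - [[0,0,-50],0]
    - [[0,0,-95],0]
    - [[0,0,-140],0]
    - [[0,0,-170],0]

```text
time_s: 44.7
tool_pos: [0.6281, 0.086, 0.3143]
tool_rot: [179.7, -0.0, 98.8]
force: [0.8, -0.7, -0.5]
grip_width: 0.0344
grasp_force: 0.0
```

Request:
arm_command:
  series:
    - [[30,-30,0],0]
    - [[60,-60,0],0]
    - [[95,-85,0],0]
    - [[135,-100,0],0]
    - [[175,-110,0],0]

```text
time_s: 45.2
tool_pos: [0.4905, 0.2432, 0.3112]
tool_rot: [179.9, -0.1, 98.8]
force: [-0.3, 0.7, 0.1]
grip_width: 0.0347
grasp_force: 0.0
```

```bash
python3 look.py 4; python3 lean.py; python3 - <<'E'
from h import *
R=np.array([.638,.0167]);ry=np.array([-.154,.988]);rx=np.array([.988,.154])
for n in("scene","top"):
    W=np.load(n+"4.npz")["W"];z=W[...,2]
    for nm,x,y in(("yellow",.648,-.052),("green",.627,.086)):
        q=W[(abs(W[...,0]-x)<.05)&(abs(W[...,1]-y)<.05)&(z>.173)&(z<.21)]
        if len(q)>3: print(n,nm,len(q),cv2.minAreaRect((q[:,:2]*1000).astype(np.float32)),"zmax",q[:,2].max(),"rail x,y",(q.mean(0)[:2]-R)@rx,(q.mean(0)[:2]-R)@ry)
    q=W[(abs(W[...,0]-.603)<.07)&(abs(W[...,1]-.375)<.07)&(z>.012)&(z<.07)]; print("lid",len(q),q.mean(0).round(3),np.percentile(q[:,2],[50,99]).round(3))
o=env.get_obs(); print(o["time_s"],o["tool_pos"])
E
```

```text
scene 0.03 10 x [ 1. 13. 17.] y [-46.  49.  50.]
scene 0.05 9 x [-1. 11. 15.] y [49. 49. 51.]
scene 0.07 12 x [-44.   1.  15.] y [-29.  49.  51.]
scene 0.09 15 x [-46.   3.  15.] y [-47. -15.  51.]
scene 0.11 17 x [-48.  13.  40.] y [-21.   6.  51.]
scene 0.13 17 x [38. 47. 51.] y [-29. -18.  13.]
scene 0.15 41 x [48. 56. 63.] y [-32. -16.  18.]
scene 0.17 67 x [49. 60. 67.] y [-38.   3.  16.]
top 0.03 5 x [-16.  38.  48.] y [ 6. 29. 47.]
top 0.13 2 x [32. 34. 37.] y [-21. -21. -21.]
top 0.15 21 x [35. 44. 56.] y [-36. -25.   6.]
top 0.17 46 x [47. 57. 66.] y [-41.  -4.  13.]
top 0.19 5 x [52. 62. 68.] y [ 4.  8. 12.]
scene yellow 60 ((649.029296875, -51.60438537597656), (10.323065757751465, 32.32402420043945), 12.897482872009277) zmax 0.19268979591401936 rail x,y 0.0012091427954027325 -0.06703506810743967
scene green 71 ((628.3164672851562, 86.75234985351562), (10.185953140258789, 31.589515686035156), 7.261005878448486) zmax 0.19211257879958032 rail x,y 0.002355264288179252 0.07263739321390018
lid 1309 [0.607 0.375 0.021] [0.02  0.043]
top yellow 28 ((650.38623046875, -54.661773681640625), (10.983999252319336, 30.18256950378418), 8.971839904785156) zmax 0.19997373232030569 rail x,y 0.0003693675938571899 -0.07318591541927749
top green 29 ((630.1764526367188, 83.35334777832031), (9.811050415039062, 28.90369987487793), 8.201276779174805) zmax 0.20024957402009602 rail x,y 0.0015429816994604424 0.06609673650626044
lid 17 [0.632 0.362 0.018] [0.017 0.023]
45.4 [0.49140817 0.24312255 0.3101156 ]
```

View pics/scene4.png

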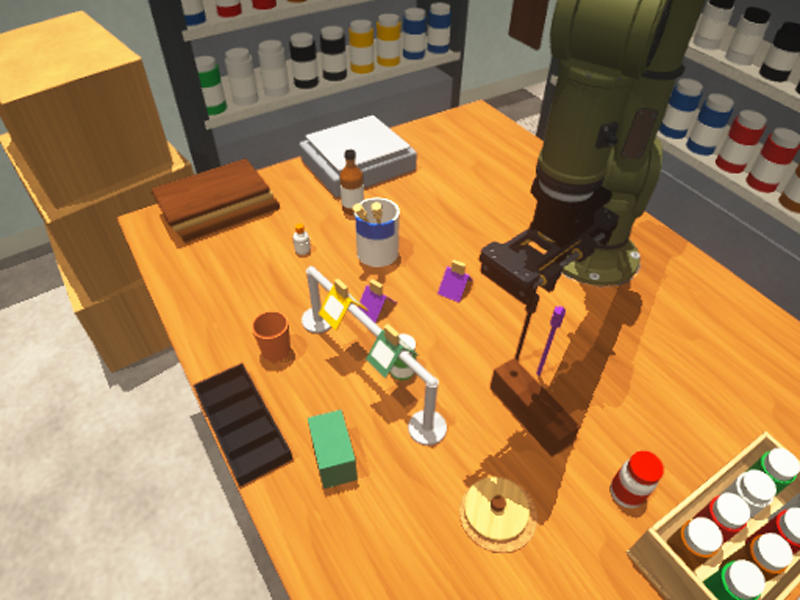

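The final picture shows both tents astride the rail ((335,305) and (385,352)), the lid on the mat (498,508), and both dippers leaning on the blue rim (370,212). Everything else stands as it was, so I hand in.

```bash
python3 -c "
from cell import env
print(env.sign_off())"
```

```text
the job is handed in; nothing more can be done
None
```

I handed the job in at about 45 s, with no pass/fail result returned: the lid is on the mat, both dippers lean on the blue rim, and the yellow and green tents hang on the rail (no third dipper or red tent was out). The real fingertips sit about 37 mm higher than the stated tool frame says, so my first grasp at the lid knob closed on air and I corrected for it after that.

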